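# Load a relay lens barrel and shut its dust slide

## Task

Load the relay lens barrel: lay the parts from the rack one at a time on the two loading rods and push them into the barrel, first a lens cell (either one), then the spacer tube, then the other lens cell, each pushing the one before it deeper, until the whole stack is fully home against the closed end. Then push the dust slide fully shut across the mouth. Do not let any of the parts fall, and leave the mirror mount, the driver and the bottle where they are.

Things in the scene. Friction and masses are not known exactly. Their poses are not given: they have to be found in the camera images.
- barrel: Fixed unit on a black base plate (500 x 120 x 14 mm): dark level lens barrel with an open mouth, the far end closed by a black detector box, two steel loading rods before the mouth. Origin on the table below the centre of the mouth; x points level from the mouth into the barrel, y level to the side where the dust slide's housing stands, z up. A slot 16 mm wide along the barrel's top shows the parts inside.
- barrel_mouth (a point): Centre of the bore in the mouth plane, 85.6 mm above the table; axes as barrel. Bore diameter 42.4 mm, lip bevelled 1 to 2 mm; barrel 54 mm outside, 62 mm at the mouth. Before the mouth plane stand only the rods, the slide's housing (12 mm thick, from 28 to 105 mm on the +y side of the centre, top 111 mm above the table) and a guide lip below the bore.
- barrel_end (a point): Centre of the bore at the closed end, 228.5 mm deeper than the mouth; axes as barrel. When the stack is home the parts fill the bore from here and the last lens cell stands 1.5 mm out of the mouth.
- rods_mid (a point): 75 mm before the mouth, over the middle of the two loading rods, on the axis of a part lying on them (85 mm above the table, in line with the bore); axes as barrel. Rods 10 mm thick, centres 12.5 mm either side, tops 68.4 mm above the table, from 14 to 141 mm before the mouth; nothing beside or behind them is higher than 70 mm. A part slides over the 14 mm gap to the mouth.
- slide (a joint): Dust slide, a 3 mm aluminium blade that runs across the mouth along the barrel's y, 4.5 mm before the mouth plane: 0 m = fully shut, 0.056 m = fully open inside its housing; starts open. It stays where it is left (about 2 N of friction) and cannot pass a part that stands more than about 4 mm out of the mouth.
- slide_tab (a point): Centre of the slide's upright thumb tab: 12 mm along the barrel's x, 10 mm along y, 22 mm high; centre 126 mm, top 137 mm above the table, the housing below ends at 111 mm. It moves with the slide: 36 mm + joint value from the barrel's centre plane on the +y side, 6 mm before the mouth plane. Push it towards the barrel's -y to shut the slide.
- rack: Fixed black parts rack, base 110 x 250 x 10 mm, origin on the table under its centre. Three pairs of steel rods along its x (tops 24 mm above the table) at y = -85, 0 and +85 mm; on each pair lies one part, its axis along the rack's x, 39.6 mm above the table. End bars 27 mm high at x = -52 and +52 mm.
- cell_a: Lens cell: aluminium cylinder 70 mm long, 40 mm in diameter, a finely grooved grip band round the middle, a recessed glass face at each end, both ends alike; about 0.2 kg. Origin at its centre, x along its axis.
- cell_b: The other lens cell, identical to the first and interchangeable with it. Origin at its centre, x along its axis.
- spacer: Spacer tube: plain aluminium tube 90 mm long, 40 mm outside, open through (bore 30 mm), no glass; about 0.13 kg. Origin at its centre, x along its axis.
- mirror_mount: Bystander: mirror in a square black mount on a steel pedestal, 58 mm wide, 136 mm high, loose. Origin under its base. Leave alone.
- driver: Bystander: screwdriver 200 mm long lying on the table. Leave alone.
- bottle: Bystander: white bottle, 64 mm wide, 150 mm high. Origin under its base. Leave alone.
Not all that is in view belongs to the job. Leave any green or orange look-alike of the spacer alone. Leave any blue or red look-alike of the cell_a alone.

How it is judged:
By the outcome, as a careful person would: the job done as asked, in the order asked, and still so for the second after the job is handed in, with the robot touching nothing.
It also fails if it takes over 72 s, if anything falls off the work surface, if the arm or the gripper's body presses on something with over 40 N, if the wrist force passes 120 N, or if a joint passes its speed limit or range.

## Robot

A 6-joint arm with a two-finger parallel gripper is mounted at the origin on the work surface. World frame = base frame: x ahead of the robot, y to its left, z up, the work surface at z = 0. Lengths are in m, angles in rad, forces in N, time in s.
With the tool pointing down it reaches from about 0.275 to 0.725 m from the base axis. Payload 5.6 kg.
Tool frame: the origin (TCP) lies at the very end of the fingers, on their centre line; the grasp point (between the pads) lies 19 mm behind it (bot.tcp_to_grasp is the distance from the TCP to the grasp point, in m); z points along the fingers, x is the direction in which the jaws open and shut, and the axes are right-handed (so a half turn about z gives the same grasp; the last joint's range is limited). The gripper opens to 85 mm and grips with 20 to 120 N. Pads are 22 mm wide; open, the fingers measure 114 mm over their backs; the gripper's body (76 mm by 85 mm) begins 54 mm behind the grasp point. The pads swing forward as they close: fully open they stand 13 mm farther back than shut.
Start: joints at [-0.995, 0.255, 0.108, 0, -1.424, -0.285], TCP at [0.158, -0.527, 0.204] pointing down, gripper open.
Joint ranges: [-2.95, 2.95], [-1.21, 1.97], [-1.09, 1.5], [-2.87, 1.71], [-2.94, -0.07], [-3.05, 3.05]. Speed limits (rad/s): [2.57, 2.57, 3.14, 3.14, 3.14, 3.14].

## Interface

Orientations are given as a unit quaternion [x, y, z, w].
In Python, from plant import bot, vision gives the robot as it stands.
- The arm moves only by the tool jog_arm, never from a script. Its argument "plan" is a list of rows, each a list of 2 entries, a list of its own where there are three numbers: the shift along the tool's x, y, z each as a share of 0.3 m, from -1 to 1, then the turn about the tool's z as a share of 0.5 rad, from -1 to 1. In form: [[[dx, dy, dz], turn], ...]. A call has exactly 10 rows; each row is the pose to reach, as a shift and turn from the pose commanded when the call began, along the tool's axes at that moment; what a row does not reach only later rows make up. A row lasts 1/12 s, in which the tool goes at most 41.7 mm and 7.16 degrees, less where a joint would pass 70% of its speed; a pose out of reach is approached as far as the arm can. A call with a number of a shift or a turn outside -1 to 1 is refused whole. A call with a gripper value outside its range is refused whole. "gripper" is the closure, from -1 (fully open) to 1 (shut), set as the call begins (left out, the last holds). The fingers move at their own pace and stop on an object; the grip force is fixed at half the most. Time passes only in rows, so rows that repeat a pose let the fingers close, or fill a call up. It gives the time, the measured TCP pose, the force and the opening at its end, in the units of the state.
- bot.get_obs(): the state, without advancing time (a new reading comes with each control period).
- vision.get_image(name): name is "scene" or "side" or "wrist"; returns a dict with "frame" (480x640x3 uint8, blue, green, red), "intrinsics" (3x3 intrinsics, pixels), "k1" (the pictures are not rectified: a ray, as slopes to the right and down, at radius r is drawn at 1 + k1 r^2 times it, then the intrinsics apply), "R" (3x3) and "t" (3): a world point X has camera coordinates R X + t. Camera axes: x right, y down, z forward; pixel columns grow to the right and rows downward; lengths in m; the calibration is good to about 2 mm. A picture is of the moment at which its call begins. There is no depth.
- bot.sign_off(): hands the job in, once; it reports no verdict.
Trained networks look in the newest picture that a camera, given by its name, has taken for a name from the list of things; names that differ only in an ending like _2 or _b are one class to them, and where a whole thing is asked for, a point or a joint stands for the part that bears it (a point fixed in the world has none). Each returns a list of dicts, best first, with "score" (0 to 1); they miss things now and then, are a little off and sometimes report something else, mostly with a low value. They report only what shows in the picture. A call takes as long as a camera call. They do not tell look-alikes from the thing itself.
- vision.boxes_of(camera, target): "xyz" ([x, y, z] in m, in world coordinates, good to about 4 mm: the middle of the surface that is visible of it).
- vision.tip_of(camera, target): "xyz" ([x, y, z] in m, in world coordinates, good to about 4 mm: a listed point, or the origin of a listed thing).
The state is a dict: "t": time; "joint_positions": joint angles; "joint_velocities": joint speeds; "effort": joint torques, N m; "position": TCP position; "orientation": TCP orientation; "wrist_force": force on the tool from outside, world axes, zero at the start; "moment": the same for the moment, N m; "width": finger opening in m.
Only numpy, scipy, OpenCV 4.12 (cv2) and the standard library are available. Lean on these libraries where they do the work, as an engineer would, in place of code of your own. Each camera call takes 0.05 s, during which the arm holds its last target.

## Working session

There is one attempt and no reset: what is moved stays moved. The work goes in short steps, Python scripts to look and compute and a tool call to move; the robot and the scene stay as the last step left them, time stands still between calls to the robot, and variables do not carry over. Pictures are saved under pics/ and viewed, and the job is handed in when it is done.

Besides the shell and the picture viewer there is one more tool, called after "Request:" as name(argument=value, ...), one argument or row to a line, values as JSON. jog_arm: Moves the arm, as the interface text tells. Shift numbers are shares of 0.3 m and turn numbers shares of 0.5 rad, none past 1 either way. Its arguments: {"type":"object","properties":{"plan":{"type":"array"},"gripper":{"type":"number"}},"required":["plan"]}

```bash
ls; mkdir -p pics
python3 - <<'E'
from plant import bot, vision
import cv2
o=bot.get_obs(); print({k:(v if not hasattr(v,'tolist') else v.tolist()) for k,v in o.items()}); print(bot.tcp_to_grasp)
for n in ["scene","side","wrist"]:
    im=vision.get_image(n); cv2.imwrite(f"pics/{n}0.png",im["frame"])
    print(n,im["intrinsics"].tolist() if hasattr(im["intrinsics"],'tolist') else im["intrinsics"],im["k1"],im["R"],im["t"])
E
```

```text
pics
{'t': 0.0, 'joint_positions': [-0.9954119466921639, 0.25571857152818733, 0.10698015341356154, -0.000490285727906877, -1.4239424760237813, -0.28455090569078595], 'joint_velocities': [0.001982998664320919, -0.0009367842586380255, -0.0017650963468935116, -0.0016465600860043604, 0.0005157178306890388, -8.552581181535641e-05], 'effort': [-0.00045619383854500484, -38.66334557533264, 23.793792128562927, 5.36500945687294, -0.006072037067497149, 5.309492046023934e-07], 'position': [0.15757293581695203, -0.5263404710197076, 0.2027988495947834], 'orientation': [0.5972092158067909, 0.8020849118798961, 0.0005552241514488337, -0.0007990095111309578], 'wrist_force': [-0.9084011349875524, 0.3688253863553414, -0.11690968764960855], 'moment': [0.0446075898149638, -0.057620396025575386, -0.02042602649711093], 'width': 0.08542292335501013}
0.0187
scene [[499.5534580235079, 0.0, 318.36719113830355], [0.0, 499.5534580235079, 245.7992744853817], [0.0, 0.0, 1.0]] -0.07390582691054262 [[-0.82000409  0.57235581  0.00145734]
 [ 0.46662617  0.66999723 -0.57737659]
 [-0.33144126 -0.47277113 -0.81647667]] [ 0.43206689 -0.26561854  1.63313252]
side [[555.2580114553919, 0.0, 317.86350941723316], [0.0, 555.2580114553919, 242.86244849021318], [0.0, 0.0, 1.0]] -0.17029386532662394 [[-0.99750513 -0.07040324  0.00518635]
 [-0.05522381  0.73244753 -0.67858009]
 [ 0.04397551 -0.67717353 -0.73450811]] [0.55122679 0.05561924 1.31077907]
wrist [[378.13035624494614, 0.0, 321.88031111148405], [0.0, 378.13035624494614, 246.83353550655258], [0.0, 0.0, 1.0]] -0.05351198067782219 [[-0.28564834  0.9583333   0.00151842]
 [ 0.90986074  0.27070201  0.31444214]
 [ 0.30092933  0.09120142 -0.94927543]] [ 0.54794    -0.04006109  0.37921192]
```

View pics/scene0.png

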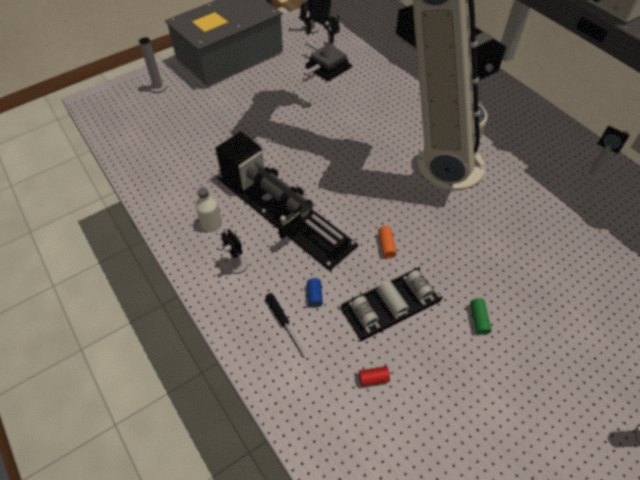

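View pics/side0.png

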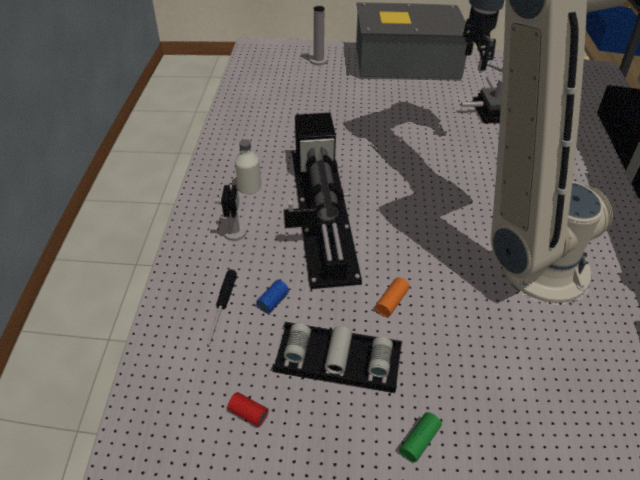

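View pics/wrist0.png

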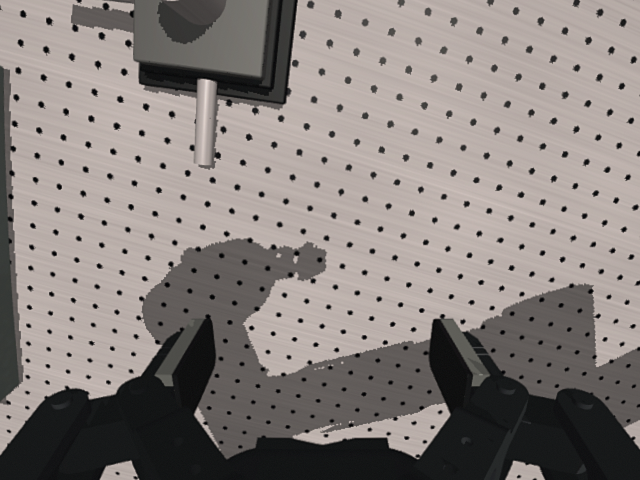

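Run:
```python
from plant import bot, vision
import numpy as np
np.set_printoptions(precision=4,suppress=True)
for c in ["scene","side"]:
    for t in ["barrel","barrel_mouth","barrel_end","rods_mid","slide_tab","rack","cell_a","spacer","mirror_mount","driver","bottle"]:
        print(c,t,[(np.array(d["xyz"]).round(4).tolist(),round(d["score"],2)) for d in vision.tip_of(c,t)])
print(bot.get_obs()["t"])
```

```text
scene barrel [([0.5341, -0.0559, 0.001], 0.86)]
scene barrel_mouth [([0.5344, -0.0576, 0.091], 0.66)]
scene barrel_end [([0.5783, -0.272, 0.0873], 0.73)]
scene rods_mid [([0.5223, 0.0164, 0.0875], 0.68)]
scene slide_tab [([0.624, -0.0283, 0.1263], 0.45), ([0.5249, 0.0185, 0.0889], 0.31)]
scene rack [([0.4898, 0.2902, 0.0052], 0.96)]
scene cell_a [([0.6492, 0.1485, 0.0212], 0.94), ([0.5765, 0.2791, 0.0399], 0.83), ([0.4083, 0.2986, 0.0356], 0.76), ([0.6566, 0.4236, 0.0194], 0.65), ([0.7578, 0.1817, 0.0026], 0.42), ([0.4903, 0.2897, 0.0052], 0.33)]
scene spacer [([0.495, 0.2905, 0.0356], 0.84), ([0.3326, 0.4603, 0.0202], 0.78), ([0.3817, 0.1344, 0.0198], 0.58)]
scene mirror_mount [([0.7666, -0.054, 0.0022], 0.8), ([0.7584, -0.2308, 0.003], 0.74)]
scene driver [([0.7556, 0.1794, 0.0034], 0.94)]
scene bottle [([0.7585, -0.2292, 0.0068], 0.59)]
side barrel [([0.5801, 0.2808, 0.0413], 0.69), ([0.5369, -0.0541, -0.0012], 0.66)]
side barrel_mouth [([0.5366, -0.0555, 0.0814], 0.74)]
side barrel_end [([0.5789, -0.2762, 0.0843], 0.93)]
side rods_mid [([0.5226, 0.0172, 0.0869], 0.84)]
side slide_tab [([0.619, -0.0321, 0.1241], 0.49)]
side rack [([0.4916, 0.2895, 0.0068], 0.91)]
side cell_a [([0.6567, 0.4216, 0.0164], 0.93), ([0.643, 0.1506, 0.0178], 0.92), ([0.581, 0.2805, 0.0399], 0.77), ([0.4096, 0.3001, 0.041], 0.75)]
side spacer [([0.3835, 0.1301, 0.0192], 0.93), ([0.335, 0.4545, 0.0208], 0.63), ([0.4934, 0.29, 0.0349], 0.58)]
side mirror_mount [([0.7708, -0.0533, -0.0008], 0.71)]
side driver [([0.7556, 0.178, -0.0057], 0.68)]
side bottle [([0.7587, -0.2304, -0.0019], 0.69), ([0.5409, -0.053, -0.0022], 0.63)]
1.25
```

```bash
cat > h.py <<'E'
from plant import bot, vision
import numpy as np, cv2, sys
np.set_printoptions(precision=4,suppress=True)
from scipy.spatial.transform import Rotation as Rr
def pose(o=None):
    o=o or bot.get_obs(); R=Rr.from_quat(o["orientation"]).as_matrix()
    return np.array(o["position"]),R,np.degrees(np.arctan2(R[1,0],R[0,0]))%360
def go(x,y,z,th=None):
    p,R,a=pose()
    d=R.T@(np.array([x,y,z])-p)/0.3
    t=0 if th is None else -np.radians((th-a+180)%360-180)/0.5
    print("from",p,round(a,2),"shares",d.round(4),"turn",round(t,4)); return d,t
def ray(im,u,v):
    K=np.array(im["intrinsics"]);x=(u-K[0,2])/K[0,0];y=(v-K[1,2])/K[1,1]
    rd=np.hypot(x,y);r=rd
    for _ in range(20): r=rd/(1+im["k1"]*r*r)
    s=r/rd if rd>0 else 1
    R=np.array(im["R"]);return -R.T@np.array(im["t"]),R.T@np.array([x*s,y*s,1.])
def atz(im,u,v,z):
    c,d=ray(im,u,v);return c+d*(z-c[2])/d[2]
def proj(im,X):
    c=np.array(im["R"])@X+np.array(im["t"]);x,y=c[0]/c[2],c[1]/c[2];f=1+im["k1"]*(x*x+y*y)
    K=im["intrinsics"];return np.array([K[0][0]*x*f+K[0][2],K[1][1]*y*f+K[1][2]])
def snap(n,name):
    im=vision.get_image(n);cv2.imwrite(f"pics/{name}.png",im["frame"]);return im
def tips(c,ts):
    for t in ts: print(c,t,[(np.array(d["xyz"]).round(4).tolist(),round(d["score"],2)) for d in vision.tip_of(c,t)])
E
python3 - <<'E'
from h import *
im=vision.get_image("wrist");p,R,a=pose();C,d=ray(im,im["intrinsics"][0][2]+.01,im["intrinsics"][1][2])
print(p,a,R.T@(C-p),R.T@d, R)
go(0.25,-0.25,0.32); go(.494,.25,.32,173.5)
E
```

```text
[ 0.1577 -0.5269  0.2037] 106.66287117444382 [ 0.0014 -0.0819 -0.1689] [-0.0005  0.3145  0.9493] [[-0.2867  0.958   0.    ]
 [ 0.958   0.2867  0.    ]
 [ 0.      0.     -1.    ]]
from [ 0.1577 -0.5269  0.2037] 106.66 shares [ 0.796   0.5594 -0.3877] turn 0
from [ 0.1577 -0.5269  0.2037] 106.66 shares [ 2.1595  1.8164 -0.3877] turn -2.3331
```

Request:
jog_arm(
  plan=[
    [[0.2, 0.15, -0.08], -0.1],
    [[0.3, 0.2, -0.15], -0.2],
    [[0.4, 0.3, -0.2], -0.3],
    [[0.5, 0.37, -0.25], -0.4],
    [[0.6, 0.45, -0.3], -0.55],
    [[0.7, 0.5, -0.3], -0.7],
    [[0.8, 0.56, -0.3], -0.8],
    [[0.9, 0.6, -0.3], -0.8],
    [[0.9, 0.6, -0.3], -0.8],
    [[0.9, 0.6, -0.3], -0.8],
  ],
  gripper=-0.6,
)

```text
t: 2.13
position: [0.2534, -0.2144, 0.2945]
orientation: [0.423, 0.906, 0.001, 0.001]
wrist_force: [-0.1, -0.2, 0.6]
width: 0.0685
```

Run:
```python
from h import *
print(bot.get_obs()['width'],bot.get_obs()['t']);go(.487,.22,.25,173.5)
```

```text
0.06847828717448211 2.1333
from [ 0.2534 -0.2144  0.2945] 129.92 shares [0.6113 1.5261 0.1504] turn -1.5214
```

Request:
jog_arm(
  plan=[
    [[0.05, 0.12, 0], -0.2],
    [[0.1, 0.25, 0], -0.4],
    [[0.15, 0.37, 0], -0.6],
    [[0.2, 0.5, 0], -0.7],
    [[0.25, 0.6, 0], -0.8],
    [[0.3, 0.7, 0], -0.9],
    [[0.33, 0.8, 0], -0.95],
    [[0.37, 0.9, 0], -0.95],
    [[0.4, 1.0, 0], -0.95],
    [[0.4, 1.0, 0], -0.95],
  ],
)

```text
t: 2.97
position: [0.4096, 0.0698, 0.2919]
orientation: [0.2, 0.98, -0.001, -0.001]
wrist_force: [-0.4, 0.2, -1.3]
width: 0.0682
```

Run:
```python
from h import *
go(.487,.22,.25,173.5)
```

```text
from [0.4096 0.0698 0.2919] 156.88 shares [-0.041   0.5621  0.1384] turn -0.58
```

Request:
jog_arm(
  plan=[
    [[0, 0.1, 0], -0.2],
    [[-0.02, 0.2, 0.05], -0.4],
    [[-0.04, 0.3, 0.1], -0.5],
    [[-0.04, 0.4, 0.14], -0.58],
    [[-0.04, 0.5, 0.14], -0.58],
    [[-0.04, 0.56, 0.14], -0.58],
    [[-0.04, 0.56, 0.14], -0.58],
    [[-0.04, 0.56, 0.14], -0.58],
    [[-0.04, 0.56, 0.14], -0.58],
    [[-0.04, 0.56, 0.14], -0.58],
  ],
)

```text
t: 3.8
position: [0.4849, 0.2155, 0.2521]
orientation: [0.058, 0.998, 0.0, 0.0]
wrist_force: [0.1, -0.2, 0.4]
width: 0.0684
```

Run:
```python
from h import *
im=snap("wrist","w1"); tips("wrist",["cell_a","spacer","rack"]); print(pose())
```

```text
wrist cell_a [([0.5814, 0.2757, 0.0357], 0.91), ([0.4062, 0.301, 0.0357], 0.76), ([0.6451, 0.1528, 0.0175], 0.66)]
wrist spacer [([0.3789, 0.1326, 0.0159], 0.97), ([0.3355, 0.4583, 0.0207], 0.88), ([0.4961, 0.2938, 0.0418], 0.85)]
wrist rack []
(array([0.4847, 0.2161, 0.2521]), array([[-0.9933,  0.1154,  0.0006],
       [ 0.1154,  0.9933,  0.0005],
       [-0.0005,  0.0006, -1.    ]]), np.float64(173.37521931646864))
```

View pics/w1.png

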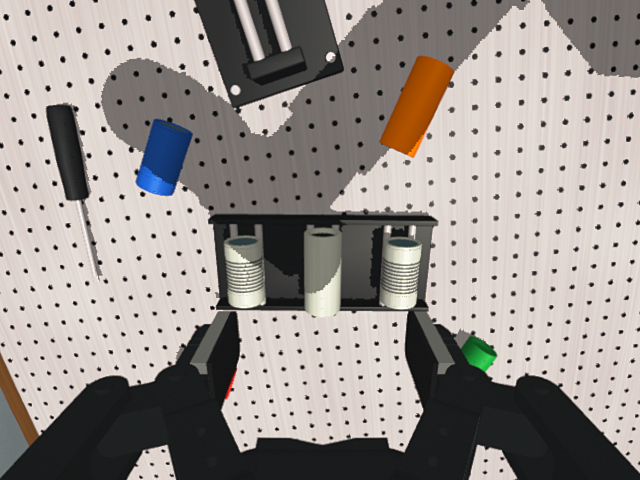

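Run:
```python
from h import *
im=vision.get_image("wrist")
# silhouette mid of the spacer, and cells, at axis height
for n,a,b,c in [("spacer",304,341,275),("cellL",226,264,275),("cellR",382,419,275)]:
    m=(atz(im,a,c,.0396)+atz(im,b,c,.0396))/2; print(n,m)
for uv in [(210,217),(436,217),(218,306),(428,306)]: print(atz(im,*uv,.027))
o=np.array([.4942,.2898]);
for k in (-.085,0,.085):
    X=np.array([*(o+k*np.array([.9934,-.1147])),.0396]); print(X,proj(im,X))
# rods end seen: project the rods_mid model
m=np.array([.5355,-.0557]);
for s in (-14,-141):
  for y in (-12.5,12.5):
    b=np.radians(-78.9);X=m+s/1e3*np.array([np.cos(b),np.sin(b)])+y/1e3*np.array([-np.sin(b),np.cos(b)]);print(s,y,proj(im,np.array([*X,.0684])))
```

```text
spacer [0.4918 0.2947 0.0396]
cellL [0.576  0.2849 0.0396]
cellR [0.4072 0.3047 0.0396]
[0.6048 0.2191 0.027 ]
[0.3634 0.2473 0.027 ]
[0.6179 0.3247 0.027 ]
[0.3749 0.3532 0.027 ]
[0.4098 0.2995 0.0396] [397.9233 270.9214]
[0.4942 0.2898 0.0396] [319.8229 271.101 ]
[0.5786 0.2801 0.0396] [241.7677 271.1693]
-14 -12.5 [ 235.9104 -106.5155]
-14 12.5 [206.3641 -94.7061]
-141 -12.5 [288.4407  56.9688]
-141 12.5 [260.9516  66.7598]
```

Run:
```python
from h import *
go(.408,.2995,.026,173.5)
```

```text
from [0.4847 0.2162 0.2521] 173.39 shares [0.2862 0.2458 0.7536] turn -0.004
```

Request:
jog_arm(
  plan=[
    [[0.1, 0.08, 0.1], 0],
    [[0.2, 0.16, 0.2], 0],
    [[0.286, 0.246, 0.3], 0],
    [[0.286, 0.246, 0.4], 0],
    [[0.286, 0.246, 0.5], 0],
    [[0.286, 0.246, 0.6], 0],
    [[0.286, 0.246, 0.68], 0],
    [[0.286, 0.246, 0.75], 0],
    [[0.286, 0.246, 0.75], 0],
    [[0.286, 0.246, 0.75], 0],
  ],
)

```text
t: 4.88
position: [0.4078, 0.2993, 0.0266]
orientation: [0.057, 0.998, -0.001, -0.0]
wrist_force: [-0.1, -0.1, 1.3]
width: 0.0685
```

Run:
```python
from h import *
im=snap("wrist","w2");print(pose()[0]);im=snap("side","s2")
```

```text
[0.4086 0.3002 0.0278]
```

View pics/w2.png

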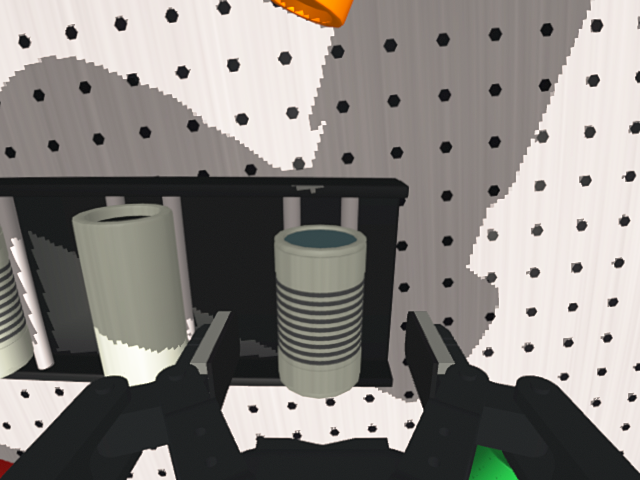

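View pics/s2.png

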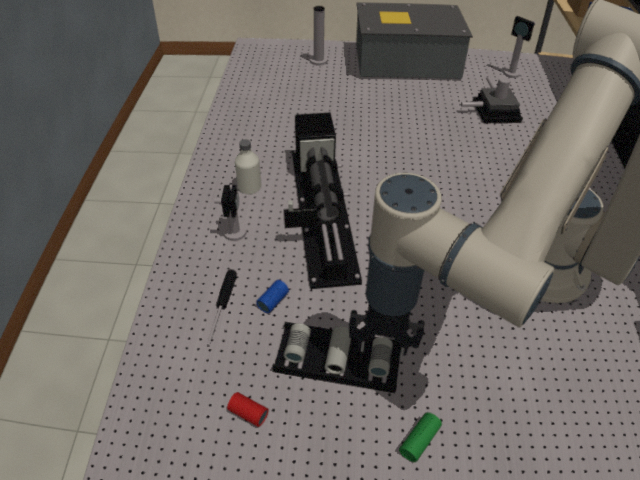

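Run:
```python
from h import *
im=vision.get_image("wrist"); p=pose()[0]
for r,z in [(227,.0596),(240,.0396),(388,.0596),(395,.0596),(290,.0596),(371,.0596)]: print(r,atz(im,320,r,z)-p)
```

```text
227 [-0.0056 -0.0422  0.0311]
240 [-0.0042 -0.0309  0.0111]
388 [0.003  0.0309 0.0311]
395 [0.0035 0.0347 0.0311]
290 [-0.0026 -0.0164  0.0311]
371 [0.0019 0.022  0.0311]
```

Request:
jog_arm(
  plan=[
    [[0, 0, 0], 0],
    [[0, 0, 0], 0],
    [[0, 0, 0], 0],
    [[0, 0, 0], 0],
    [[0, 0, 0], 0],
    [[0, 0, 0], 0],
    [[0, 0, 0], 0],
    [[0, 0, -0.05], 0],
    [[0, 0, -0.15], 0],
    [[0, 0, -0.25], 0],
  ],
  gripper=1,
)

```text
t: 5.87
position: [0.4073, 0.2991, 0.1022]
orientation: [0.057, 0.998, -0.001, -0.001]
wrist_force: [0.2, 1.2, 1.3]
width: 0.0003
```

Run:
```python
from h import *
im=snap("wrist","w3");print(pose()[0]); go(.5221,.0172,.16,191.1)
```

```text
[0.4109 0.3018 0.1094]
from [0.4109 0.3018 0.1094] 173.49 shares [-0.4771 -0.8995 -0.1712] turn -0.6148
```

View pics/w3.png

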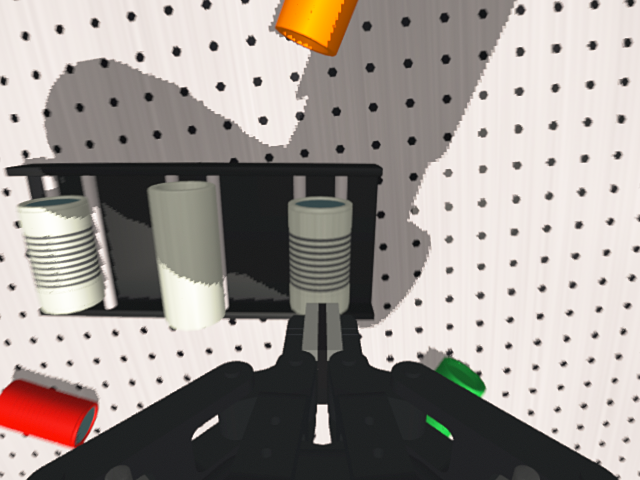

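Request:
jog_arm(
  plan=[
    [[0, 0, 0], 0],
    [[0, 0, 0], 0],
    [[0, 0, 0], 0],
    [[0, 0, 0], 0],
    [[0, 0, 0], 0],
    [[0, 0, 0], 0],
    [[0, 0, 0], 0],
    [[0, 0, 0], 0],
    [[0, 0, 0], 0],
    [[0, 0, 0], 0],
  ],
  gripper=-0.6,
)

```text
t: 6.75
position: [0.4079, 0.2999, 0.1016]
orientation: [0.057, 0.998, -0.0, -0.0]
wrist_force: [-0.3, 0.6, 0.4]
width: 0.0682
```

Run:
```python
from h import *
im=snap("wrist","w4");go(.408,.2995,.021,173.5)
for r,z in [(200,.0596),(208,.0396),(312,.0596),(235,.0596),(290,.0596)]: print(r,atz(im,320,r,z)-pose()[0])
```

```text
from [0.408  0.2998 0.1017] 173.41 shares [-0.0002 -0.0011  0.2689] turn -0.0031
200 [-0.0048 -0.0377 -0.0421]
208 [-0.0036 -0.0288 -0.0621]
312 [ 0.0035  0.0325 -0.0421]
235 [-0.0023 -0.0173 -0.0421]
290 [ 0.0018  0.0176 -0.0421]
```

View pics/w4.png

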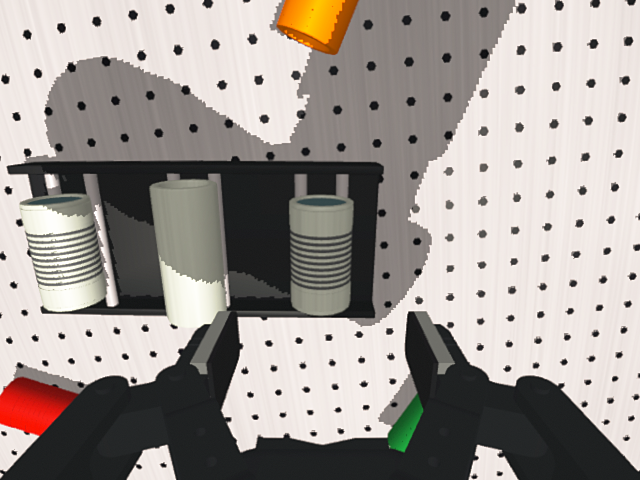

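Request:
jog_arm(
  plan=[
    [[0, 0, 0.1], 0],
    [[0, 0, 0.2], 0],
    [[0, 0, 0.27], 0],
    [[0, 0, 0.27], 0],
    [[0, 0, 0.27], 0],
    [[0, 0, 0.27], 0],
    [[0, 0, 0.27], 0],
    [[0, 0, 0.27], 0],
    [[0, 0, 0.27], 0],
    [[0, 0, 0.27], 0],
  ],
  gripper=-0.6,
)

```text
t: 7.63
position: [0.4083, 0.3002, 0.0214]
orientation: [0.057, 0.998, 0.001, 0.0]
wrist_force: [-0.4, 0.2, 0.3]
width: 0.0681
```

Request:
jog_arm(
  plan=[
    [[0, 0, 0], 0],
    [[0, 0, 0], 0],
    [[0, 0, 0], 0],
    [[0, 0, 0], 0],
    [[0, 0, 0], 0],
    [[0, 0, 0], 0],
    [[0, 0, 0], 0],
    [[0, 0, 0], 0],
    [[0, 0, 0], 0],
    [[0, 0, 0], 0],
  ],
  gripper=1,
)

```text
t: 8.47
position: [0.4088, 0.3, 0.0213]
orientation: [0.057, 0.998, 0.0, 0.001]
wrist_force: [3.9, -2.8, 5.4]
width: 0.0297
```

Run:
```python
from h import *
im=snap("wrist","w5");im=snap("side","s5");o=bot.get_obs();print(o['width'],o['wrist_force'])
```

```text
0.030010875898328047 [ 3.7924 -2.4115  5.538 ]
```

View pics/w5.png

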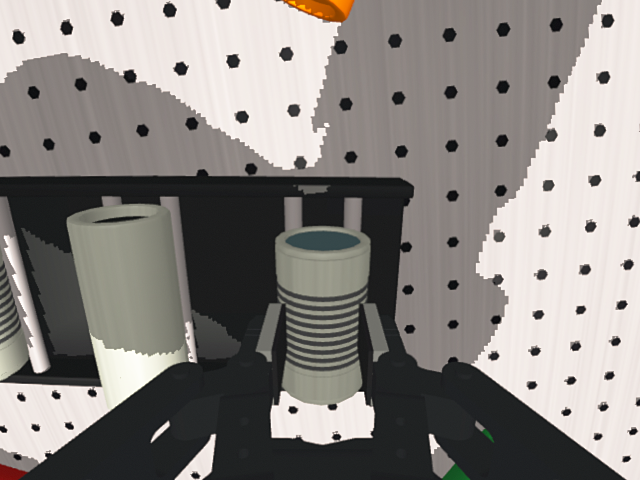

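Run:
```python
import cv2
im=cv2.imread("pics/w5.png")[220:440,220:430];cv2.imwrite("pics/w5z.png",cv2.resize(im,None,fx=2.7,fy=2.7,interpolation=cv2.INTER_CUBIC))
im=cv2.imread("pics/s5.png")[260:420,250:450];cv2.imwrite("pics/s5z.png",cv2.resize(im,None,fx=3.5,fy=3.5,interpolation=cv2.INTER_CUBIC))
```

```text
(no output)
```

View pics/w5z.png

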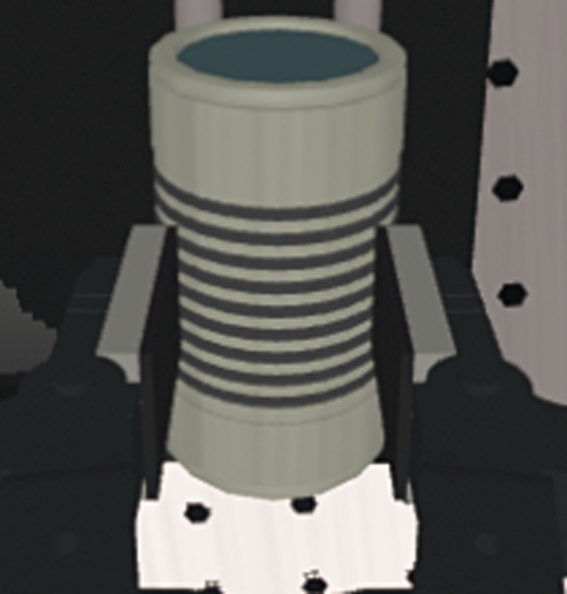

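View pics/s5z.png

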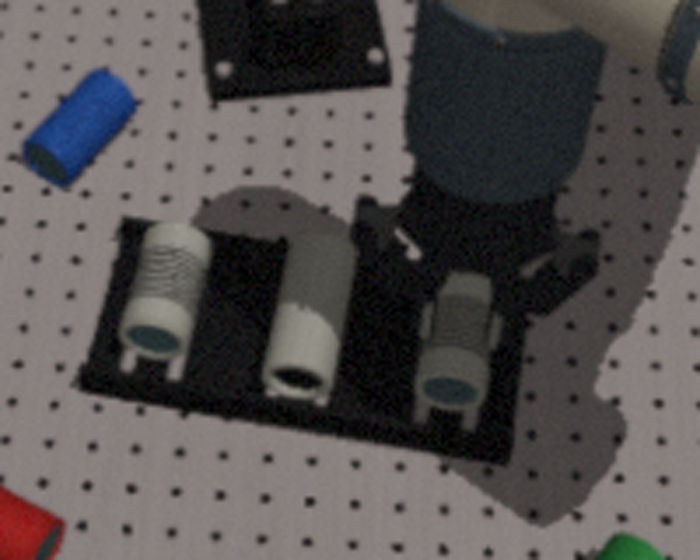

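```bash
python3 - <<'E'
from h import *
im=vision.get_image("side");p,R,a=pose();print(p)
for nm,s in (("L",-1),("R",1)):
  for z in (.021,.03,.04,.05,.06):
    X=p+R@np.array([ -s*(.015+.003),.011,0]);X[2]=z; q=proj(im,X);print(nm,z,q,((q-[250,260])*3.5))
E
python3 - <<'E'
import cv2
im=cv2.imread("pics/s5.png")[330:380,360:410];cv2.imwrite("pics/s5y.png",cv2.resize(im,None,fx=11,fy=11,interpolation=cv2.INTER_CUBIC))
E
```

```text
[0.4088 0.3    0.0213]
L 0.021 [386.7178 367.0162] [478.5124 374.5566]
L 0.03 [387.1774 364.7375] [480.121  366.5813]
L 0.04 [387.6944 362.1706] [481.9305 357.5973]
L 0.05 [388.2182 359.5662] [483.7637 348.4817]
L 0.06 [388.7489 356.9234] [485.6211 339.2319]
R 0.021 [368.9521 364.2455] [416.3324 364.8591]
R 0.03 [369.2983 361.9545] [417.5441 356.8407]
R 0.04 [369.6878 359.3739] [418.9072 347.8085]
R 0.05 [370.0823 356.7556] [420.2881 338.6445]
R 0.06 [370.482  354.0989] [421.6871 329.346 ]
```

View pics/s5y.png

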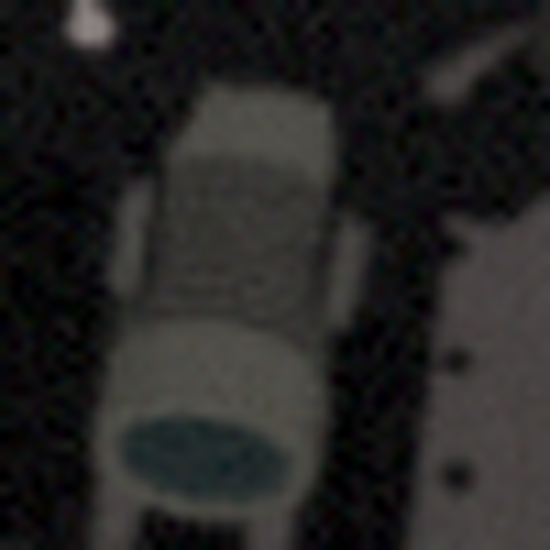

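Request:
jog_arm(
  plan=[
    [[0, 0, 0], 0],
    [[0, 0, 0], 0],
    [[0, 0, 0], 0],
    [[0, 0, 0], 0],
    [[0, 0, 0], 0],
    [[0, 0, 0.02], 0],
    [[0, 0, 0.04], 0],
    [[0, 0, 0.06], 0],
    [[0, 0, 0.075], 0],
    [[0, 0, 0.075], 0],
  ],
  gripper=-0.6,
)

```text
t: 9.45
position: [0.4072, 0.299, -0.0033]
orientation: [0.058, 0.998, -0.001, -0.001]
wrist_force: [-1.2, -0.0, 1.1]
width: 0.0684
```

Run:
```python
from h import *
im=snap("wrist","w6");o=bot.get_obs();print(o['width'],o['wrist_force'],pose()[0])
```

```text
0.06851467186170157 [0.7899 0.5136 0.108 ] [ 0.4075  0.2993 -0.0027]
```

View pics/w6.png

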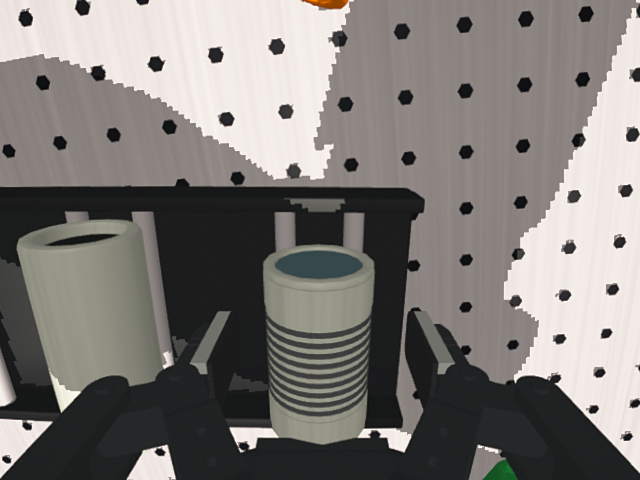

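Request:
jog_arm(
  plan=[
    [[0, 0, 0], 0],
    [[0, 0, 0], 0],
    [[0, 0, 0], 0],
    [[0, 0, 0], 0],
    [[0, 0, 0], 0],
    [[0, 0, 0], 0],
    [[0, 0, 0], 0],
    [[0, 0, 0], 0],
    [[0, 0, 0], 0],
    [[0, 0, 0], 0],
  ],
  gripper=1,
)

```text
t: 10.33
position: [0.409, 0.3002, -0.001]
orientation: [0.057, 0.998, 0.0, 0.001]
wrist_force: [3.3, -1.7, 6.0]
width: 0.0382
```

Run:
```python
from h import *
im=snap("wrist","w7");o=bot.get_obs();print(o['width'],o['wrist_force'],pose()[0])
```

```text
0.03813930430957678 [ 4.1661 -2.0591  5.2169] [ 0.409   0.3002 -0.001 ]
```

View pics/w7.png

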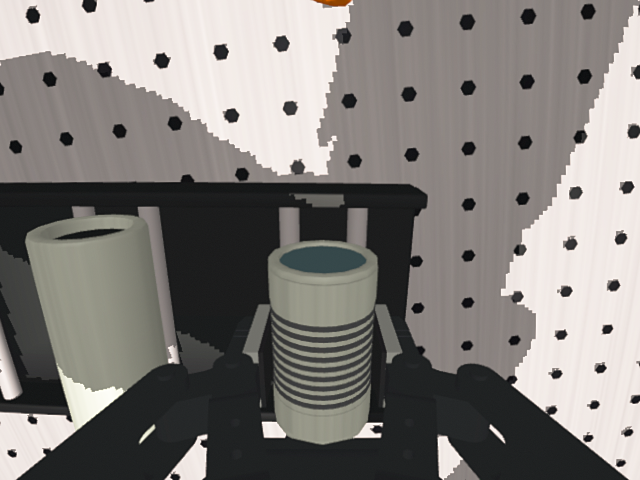

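Request:
jog_arm(
  plan=[
    [[0, 0, -0.02], 0],
    [[0, 0, -0.04], 0],
    [[0, 0, -0.08], 0],
    [[0, 0, -0.12], 0],
    [[0, 0, -0.16], 0],
    [[0, 0, -0.2], 0],
    [[0, 0, -0.24], 0],
    [[0, 0, -0.28], 0],
    [[0, 0, -0.32], 0],
    [[0, 0, -0.35], 0],
  ],
)

```text
t: 11.22
position: [0.4071, 0.2998, 0.1037]
orientation: [0.057, 0.998, 0.0, -0.001]
wrist_force: [-0.1, 1.0, -2.4]
width: 0.0381
```

Run:
```python
from h import *
im=snap("wrist","w8");o=bot.get_obs();print(o['width'],o['wrist_force']); go(.5221,.0172,.16,191.1)
```

```text
0.038151177674331245 [ 1.3213 -0.0176  0.0387]
from [0.4082 0.3005 0.1054] 173.43 shares [-0.4855 -0.8943 -0.1832] turn -0.6167
```

View pics/w8.png

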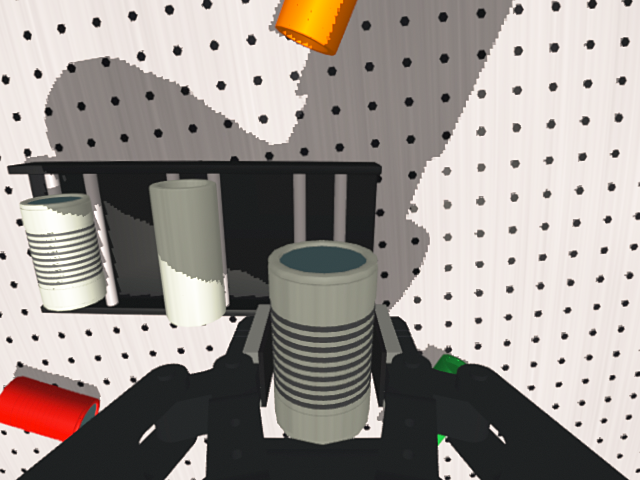

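Request:
jog_arm(
  plan=[
    [[-0.03, -0.06, -0.1], -0.1],
    [[-0.07, -0.12, -0.18], -0.2],
    [[-0.1, -0.2, -0.2], -0.3],
    [[-0.15, -0.28, -0.2], -0.4],
    [[-0.2, -0.36, -0.2], -0.5],
    [[-0.25, -0.42, -0.2], -0.6],
    [[-0.25, -0.45, -0.2], -0.62],
    [[-0.25, -0.45, -0.2], -0.62],
    [[-0.25, -0.45, -0.2], -0.62],
    [[-0.25, -0.45, -0.2], -0.62],
  ],
)

```text
t: 12.1
position: [0.4664, 0.1577, 0.1628]
orientation: [-0.097, 0.995, 0.0, -0.0]
wrist_force: [-0.3, 0.3, -2.0]
width: 0.0383
```

Run:
```python
from h import *
im=snap("wrist","w9");tips("wrist",["rods_mid","barrel_mouth","barrel_end","slide_tab"]);print(pose()[0],pose()[2])
m=np.array([.5355,-.0557]);b=np.radians(-78.9)
for s in (-14,-75,-141):
  for y in (-12.5,12.5):
    X=m+s/1e3*np.array([np.cos(b),np.sin(b)])+y/1e3*np.array([-np.sin(b),np.cos(b)]);print(s,y,proj(im,np.array([*X,.0684])))
```

```text
wrist rods_mid [([0.5227, 0.0202, 0.0891], 0.94), ([0.5796, 0.2789, 0.0399], 0.35)]
wrist barrel_mouth []
wrist barrel_end []
wrist slide_tab []
[0.4668 0.1578 0.1631] 191.22238061395467
-14 -12.5 [ 295.5493 -105.2537]
-14 12.5 [ 252.8061 -104.6584]
-75 -12.5 [297.0151   8.1135]
-75 12.5 [256.639    8.4431]
-141 -12.5 [298.7093 118.8742]
-141 12.5 [261.0787 119.0262]
```

View pics/w9.png

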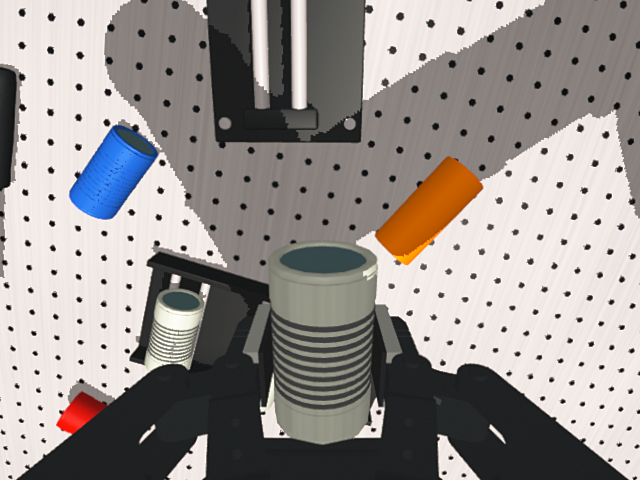

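Run:
```python
from h import *
go(.5221,.0185,.045,191.1)
```

```text
from [0.4668 0.1578 0.1631] 191.22 shares [-0.0906 -0.4913  0.3937] turn 0.0043
```

Request:
jog_arm(
  plan=[
    [[-0.02, -0.1, 0], 0],
    [[-0.04, -0.2, 0], 0],
    [[-0.06, -0.32, 0.05], 0],
    [[-0.08, -0.42, 0.1], 0],
    [[-0.09, -0.49, 0.2], 0],
    [[-0.09, -0.49, 0.28], 0],
    [[-0.09, -0.49, 0.34], 0],
    [[-0.09, -0.49, 0.36], 0],
    [[-0.09, -0.49, 0.37], 0],
    [[-0.09, -0.49, 0.38], 0],
  ],
)

```text
t: 13.18
position: [0.5228, 0.0186, 0.0499]
orientation: [-0.098, 0.995, -0.0, 0.001]
wrist_force: [1.5, 0.5, -2.5]
width: 0.038
```

Run:
```python
from h import *
im=snap("wrist","w10");im=snap("side","s10");im=snap("scene","c10");o=bot.get_obs();print(o['width'],o['wrist_force'],pose()[0],pose()[2])
for n in ("s","c"):
    x,y=(270,190) if n=="s" else (240,170)
    a=cv2.imread(f"pics/{n}10.png")[y:y+120,x:x+160];cv2.imwrite(f"pics/{n}10z.png",cv2.resize(a,None,fx=5,fy=5,interpolation=cv2.INTER_CUBIC))
```

```text
0.0380015120219953 [-0.6354  0.0064 -2.4462] [0.5228 0.0187 0.0503] 191.2193603696505
```

View pics/s10z.png

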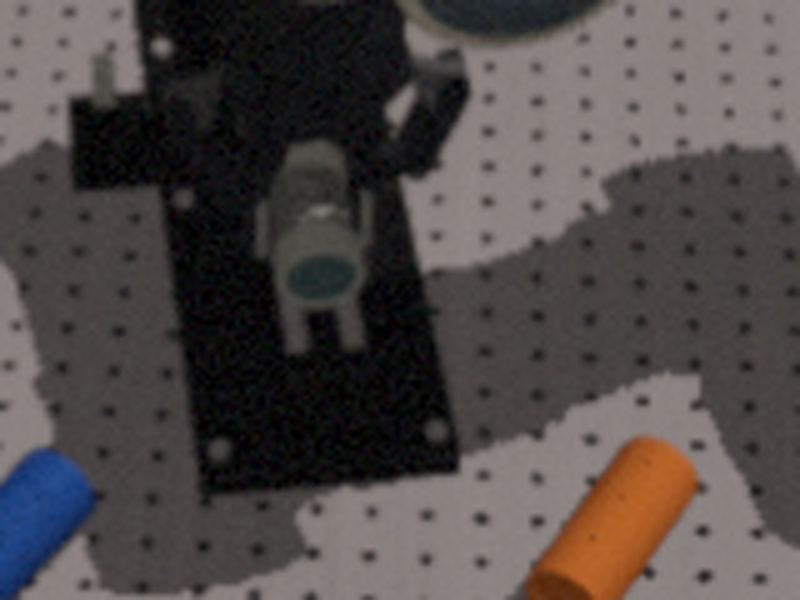

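View pics/c10z.png

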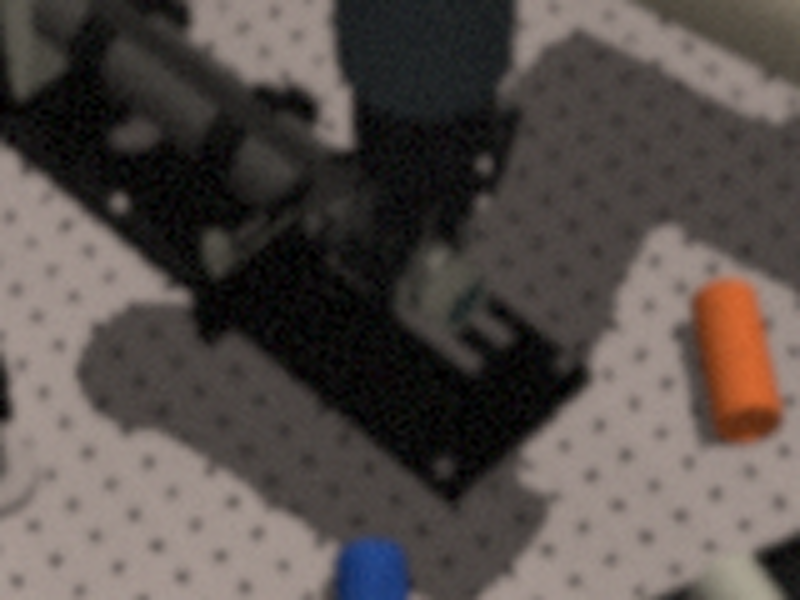

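View pics/w10.png

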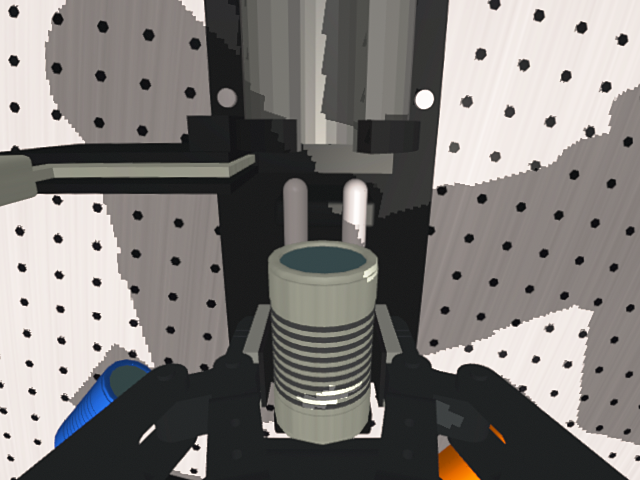

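Request:
jog_arm(
  plan=[
    [[0.005, 0, 0.004], 0],
    [[0.005, 0, 0.008], 0],
    [[0.005, 0, 0.012], 0],
    [[0.005, 0, 0.015], 0],
    [[0.005, 0, 0.018], 0],
    [[0.005, 0, 0.018], 0],
    [[0.005, 0, 0.018], 0],
    [[0.005, 0, 0.018], 0],
    [[0.005, 0, 0.018], 0],
    [[0.005, 0, 0.018], 0],
  ],
)

```text
t: 14.17
position: [0.5216, 0.018, 0.0447]
orientation: [-0.098, 0.995, -0.0, 0.001]
wrist_force: [0.4, 0.3, 5.4]
width: 0.038
```

Request:
jog_arm(
  plan=[
    [[0, 0, 0], 0],
    [[0, 0, 0], 0],
    [[0, 0, 0], 0],
    [[0, 0, 0], 0],
    [[0, 0, 0], 0],
    [[0, 0, -0.05], 0],
    [[0, 0, -0.12], 0],
    [[0, 0, -0.2], 0],
    [[0, 0.05, -0.22], 0],
    [[0, 0.12, -0.22], 0],
  ],
  gripper=-0.6,
)

```text
t: 15.0
position: [0.515, 0.053, 0.1122]
orientation: [-0.096, 0.995, 0.0, 0.002]
wrist_force: [-0.0, 0.2, -0.6]
width: 0.0684
```

Request:
jog_arm(
  plan=[
    [[0, 0.08, 0], 0],
    [[0, 0.08, 0], 0],
    [[0, 0.08, 0], 0],
    [[0, 0.08, 0], 0],
    [[0, 0.08, 0], 0],
    [[0, 0.08, 0.05], 0],
    [[0, 0.08, 0.1], 0],
    [[0, 0.08, 0.15], 0],
    [[0, 0.08, 0.19], 0],
    [[0, 0.08, 0.19], 0],
  ],
  gripper=0.34,
)

```text
t: 15.83
position: [0.507, 0.0754, 0.0502]
orientation: [-0.097, 0.995, -0.001, -0.003]
wrist_force: [0.4, -1.1, -0.9]
width: 0.0283
```

Run:
```python
from h import *
im=snap("wrist","w11");o=bot.get_obs();print(o['width'],o['wrist_force'],pose()[0],pose()[2])
```

```text
0.028315336781146616 [-0.1952 -0.5492  0.0977] [0.508  0.0757 0.0517] 191.11354167153817
```

View pics/w11.png

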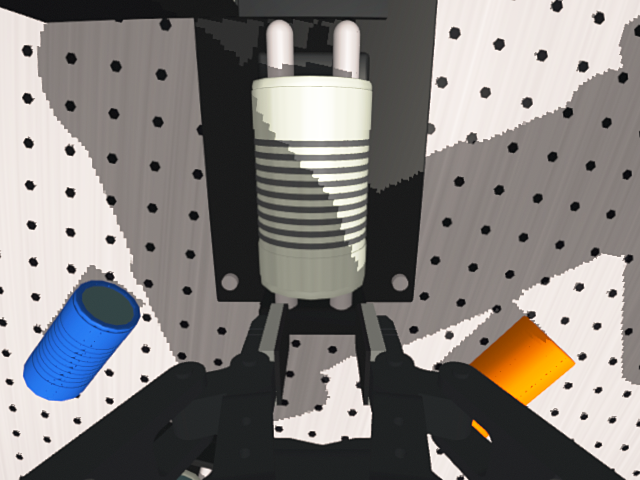

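Request:
jog_arm(
  plan=[
    [[-0.0117, -0.01, 0], 0],
    [[-0.0117, -0.03, 0], 0],
    [[-0.0117, -0.05, 0], 0],
    [[-0.0117, -0.07, 0], 0],
    [[-0.0117, -0.09, 0], 0],
    [[-0.0117, -0.11, 0], 0],
    [[-0.0117, -0.14, 0], 0],
    [[-0.0117, -0.17, 0], 0],
    [[-0.0117, -0.2, 0], 0],
    [[-0.0117, -0.22, 0], 0],
  ],
)

```text
t: 16.72
position: [0.5252, 0.0115, 0.0527]
orientation: [-0.097, 0.995, -0.0, -0.0]
wrist_force: [-0.6, 1.7, -0.2]
width: 0.028
```

Run:
```python
from h import *
im=snap("wrist","w12");o=bot.get_obs();print(o['width'],o['wrist_force'],pose()[0],pose()[2])
m=np.array([.5355,-.0557]);b=np.radians(-78.9);d=pose()[0][:2]-m
print("s",d@[np.cos(b),np.sin(b)],"lat",d@[-np.sin(b),np.cos(b)])
```

```text
0.028087234543436708 [ 0.0923 -1.2986 -0.9168] [0.5252 0.0107 0.0527] 191.1143139504812
s -0.067184544162009 lat 0.002671057844420603
```

View pics/w12.png

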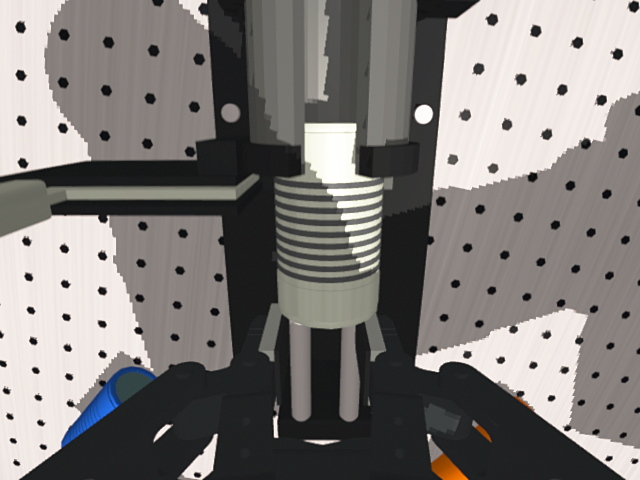

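Request:
jog_arm(
  plan=[
    [[0.004, -0.02, 0], 0],
    [[0.006, -0.04, 0], 0],
    [[0.008, -0.06, 0], 0],
    [[0.008, -0.08, 0], 0],
    [[0.009, -0.1, 0], 0],
    [[0.009, -0.115, 0], 0],
    [[0.01, -0.13, 0], 0],
    [[0.01, -0.14, 0], 0],
    [[0.01, -0.15, 0], 0],
    [[0.01, -0.15, 0], 0],
  ],
)

```text
t: 17.6
position: [0.5307, -0.0328, 0.0527]
orientation: [-0.097, 0.995, -0.0, -0.0]
wrist_force: [0.3, 0.1, 0.1]
width: 0.0279
```

Run:
```python
from h import *
im=snap("wrist","w13");o=bot.get_obs();print(o['width'],o['wrist_force'],pose()[0],pose()[2])
m=np.array([.5355,-.0557]);b=np.radians(-78.9);d=pose()[0][:2]-m
print("s",d@[np.cos(b),np.sin(b)],"lat",d@[-np.sin(b),np.cos(b)])
tips("wrist",["barrel_mouth","slide_tab","barrel_end"])
```

```text
0.027804626098007285 [-0.19   -1.0224 -1.1318] [ 0.5305 -0.0326  0.0526] 191.15108876325795
s -0.023621333618687027 lat -0.00043415653178511035
wrist barrel_mouth []
wrist slide_tab [([0.6195, -0.0308, 0.1202], 0.64)]
wrist barrel_end []
```

View pics/w13.png

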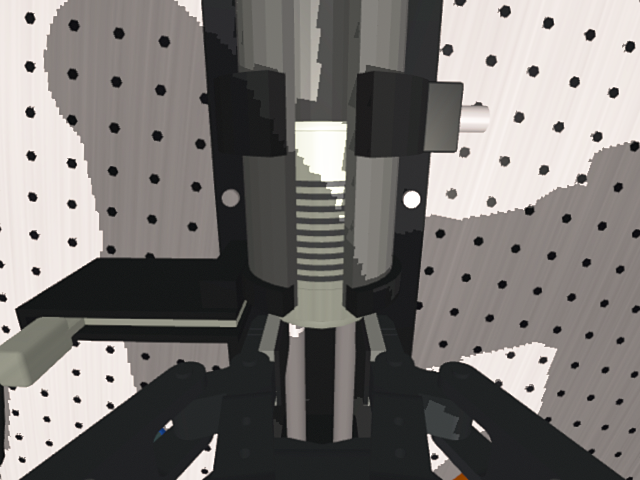

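Run:
```python
from h import *
go(.493,.2905,.12,173.5)
```

```text
from [ 0.5306 -0.0322  0.0527] 191.18 shares [-0.0854  1.0795 -0.2247] turn 0.617
```

Request:
jog_arm(
  plan=[
    [[0, 0.02, 0], 0],
    [[0, 0.05, -0.1], 0],
    [[0, 0.12, -0.22], 0.05],
    [[-0.01, 0.25, -0.25], 0.15],
    [[-0.02, 0.38, -0.25], 0.25],
    [[-0.03, 0.51, -0.25], 0.35],
    [[-0.05, 0.64, -0.25], 0.45],
    [[-0.06, 0.77, -0.25], 0.55],
    [[-0.08, 0.89, -0.25], 0.617],
    [[-0.085, 1.0, -0.25], 0.617],
  ],
  gripper=-0.6,
)

```text
t: 18.63
position: [0.4971, 0.2699, 0.1278]
orientation: [0.057, 0.998, 0.0, 0.0]
wrist_force: [0.2, -0.7, -0.2]
width: 0.0689
```

Run:
```python
from h import *
im=snap("wrist","w14");go(.493,.2905,-.003,173.5);print(bot.get_obs()['width'])
tips("wrist",["spacer"])
```

```text
from [0.4964 0.2744 0.1273] 173.69 shares [0.0173 0.0513 0.4343] turn 0.0066
0.0685010205708081
wrist spacer [([0.4943, 0.2955, 0.0403], 0.84), ([0.578, 0.2792, 0.0359], 0.3)]
```

View pics/w14.png

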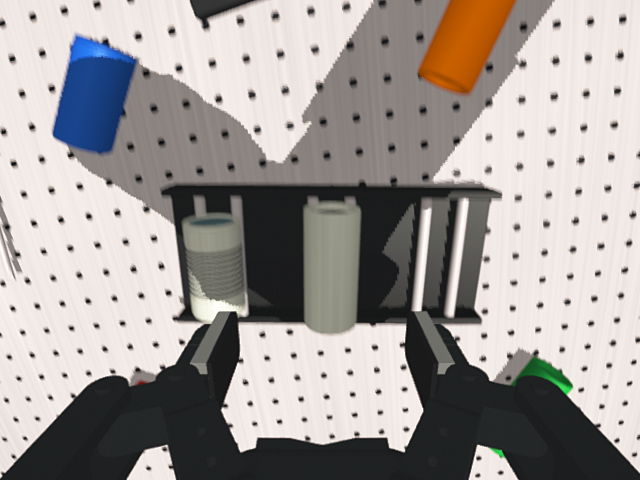

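Request:
jog_arm(
  plan=[
    [[0.019, 0.055, 0.06], 0],
    [[0.019, 0.055, 0.16], 0],
    [[0.019, 0.055, 0.26], 0],
    [[0.019, 0.055, 0.34], 0],
    [[0.019, 0.055, 0.4], 0],
    [[0.019, 0.055, 0.434], 0],
    [[0.019, 0.055, 0.434], 0],
    [[0.019, 0.055, 0.434], 0],
    [[0.019, 0.055, 0.434], 0],
    [[0.019, 0.055, 0.434], 0],
  ],
)

```text
t: 19.57
position: [0.4949, 0.285, -0.0008]
orientation: [0.057, 0.998, 0.001, 0.001]
wrist_force: [-0.5, 0.2, 0.5]
width: 0.0685
```

Request:
jog_arm(
  plan=[
    [[0, 0, 0], 0],
    [[0, 0, 0], 0],
    [[0, 0, 0], 0],
    [[0, 0, 0], 0],
    [[0, 0, 0], 0],
    [[0, 0, 0], 0],
    [[0, 0, 0], 0],
    [[0, 0, 0], 0],
    [[0, 0, 0], 0],
    [[0, 0, 0], 0],
  ],
  gripper=1,
)

```text
t: 20.4
position: [0.4929, 0.2846, -0.0014]
orientation: [0.057, 0.998, 0.0, -0.001]
wrist_force: [-6.7, 1.0, 7.7]
width: 0.0382
```

Run:
```python
from h import *
im=snap("wrist","w15");print(pose()[0],bot.get_obs()['wrist_force'])
```

```text
[ 0.4929  0.2846 -0.0014] [-7.0939  0.9526  8.2856]
```

View pics/w15.png

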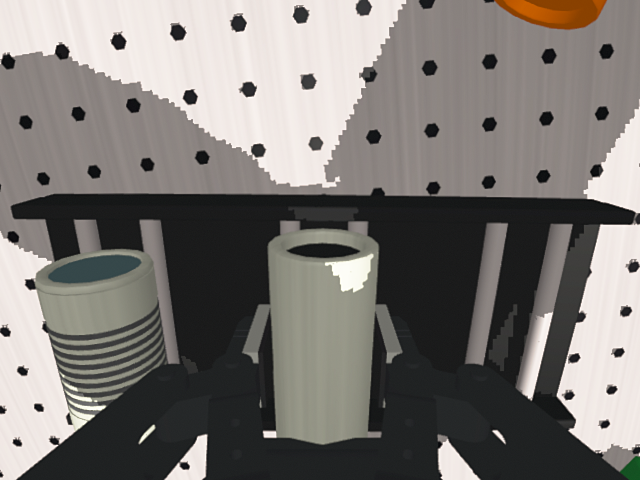

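Request:
jog_arm(
  plan=[
    [[0, 0, -0.04], 0],
    [[0, 0, -0.1], 0],
    [[0, 0, -0.18], 0],
    [[0, 0, -0.28], 0],
    [[0, 0, -0.38], 0],
    [[0, 0, -0.46], 0],
    [[0, -0.05, -0.5], 0],
    [[0, -0.1, -0.52], -0.1],
    [[0, -0.17, -0.52], -0.2],
    [[0, -0.25, -0.52], -0.3],
  ],
)

```text
t: 21.28
position: [0.485, 0.2089, 0.1535]
orientation: [-0.02, 1.0, 0.0, -0.0]
wrist_force: [0.5, -0.1, -0.7]
width: 0.0382
```

Run:
```python
from h import *
im=snap("wrist","w16");go(.5223,.0142,.052,190.2);print(bot.get_obs()['width'])
```

```text
from [0.4839 0.205  0.1536] 182.34 shares [-0.1024 -0.6404  0.3394] turn -0.2745
0.03836433283858386
```

View pics/w16.png

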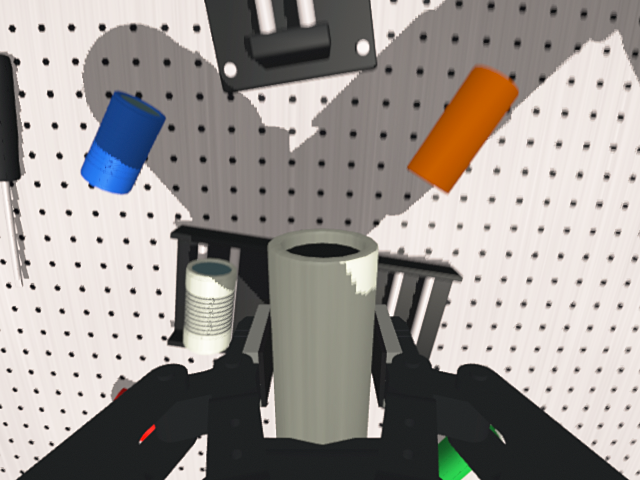

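Request:
jog_arm(
  plan=[
    [[-0.01, -0.1, 0], -0.05],
    [[-0.03, -0.2, 0], -0.1],
    [[-0.05, -0.32, 0], -0.2],
    [[-0.07, -0.44, 0.02], -0.27],
    [[-0.09, -0.55, 0.08], -0.27],
    [[-0.095, -0.62, 0.16], -0.27],
    [[-0.095, -0.655, 0.24], -0.27],
    [[-0.095, -0.655, 0.3], -0.27],
    [[-0.095, -0.655, 0.32], -0.27],
    [[-0.095, -0.655, 0.32], -0.27],
  ],
)

```text
t: 22.17
position: [0.5194, 0.0137, 0.0559]
orientation: [-0.085, 0.996, -0.0, -0.002]
wrist_force: [-0.4, 0.2, -0.8]
width: 0.0381
```

Run:
```python
from h import *
im=snap("wrist","w17");go(.5223,.0142,.045,190.2);print(bot.get_obs()['width'])
```

```text
from [0.5208 0.0142 0.0575] 189.83 shares [-0.0051 -0.0008  0.0417] turn -0.0129
0.03824334439533649
```

View pics/w17.png

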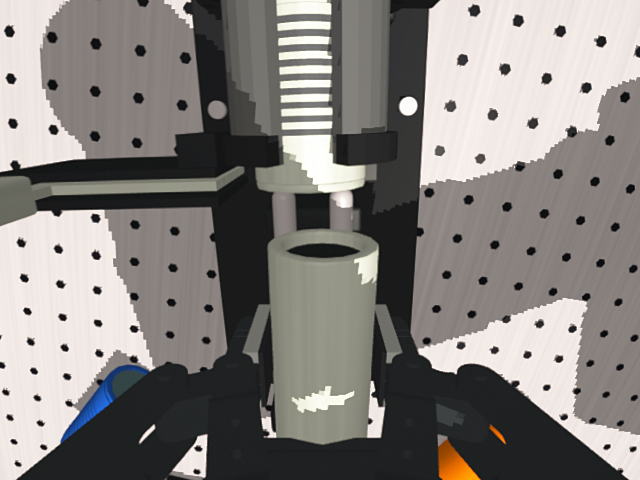

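Run:
```python
from h import *
im=snap("wrist","w18");print(pose()[0],pose()[2])
```

```text
[0.5217 0.0146 0.0585] 189.86112034309815
```

View pics/w18.png

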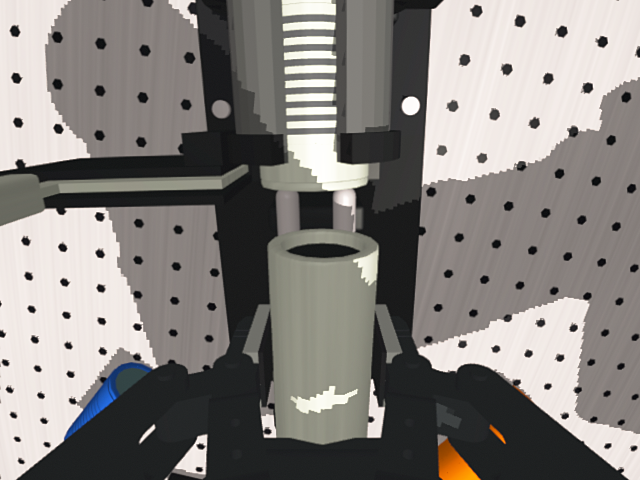

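Request:
jog_arm(
  plan=[
    [[-0.006, 0, 0.005], -0.035],
    [[-0.006, 0, 0.015], -0.035],
    [[-0.006, 0, 0.025], -0.035],
    [[-0.006, 0, 0.032], -0.035],
    [[-0.006, 0, 0.038], -0.035],
    [[-0.006, 0, 0.042], -0.035],
    [[-0.006, 0, 0.045], -0.035],
    [[-0.006, 0, 0.045], -0.035],
    [[-0.006, 0, 0.045], -0.035],
    [[-0.006, 0, 0.045], -0.035],
  ],
)

```text
t: 23.1
position: [0.5229, 0.0147, 0.0441]
orientation: [-0.094, 0.996, -0.0, -0.0]
wrist_force: [-0.5, -0.6, -0.0]
width: 0.038
```

Run:
```python
from h import *
im=snap("wrist","w19");print(pose()[0],pose()[2],bot.get_obs()['wrist_force'])
```

```text
[0.5229 0.0147 0.0441] 190.8245779466435 [ 0.1311  0.4567 -0.3768]
```

View pics/w19.png

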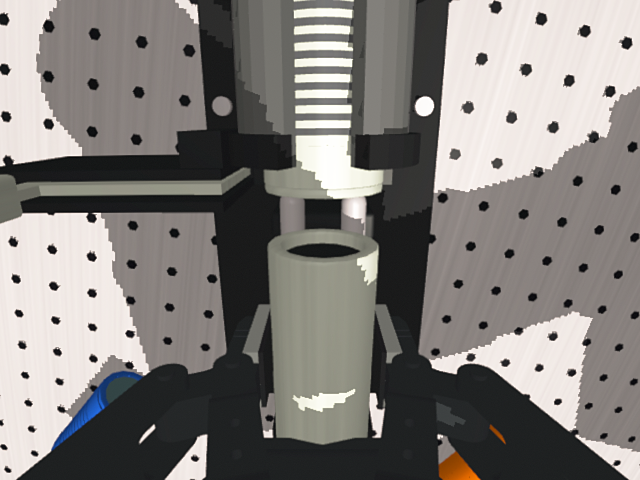

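Request:
jog_arm(
  plan=[
    [[0, 0, 0.003], 0],
    [[0, 0, 0.003], 0],
    [[0, 0, 0.003], 0],
    [[0, 0, 0.003], 0],
    [[0, 0, 0.003], 0],
    [[0, 0, 0.003], 0],
    [[0, 0, 0.003], 0],
    [[0, 0, -0.07], 0],
    [[0, 0, -0.15], 0],
    [[0, 0, -0.23], 0],
  ],
  gripper=-0.6,
)

```text
t: 23.98
position: [0.5224, 0.0145, 0.1137]
orientation: [-0.094, 0.996, -0.0, -0.001]
wrist_force: [0.4, 0.4, -0.0]
width: 0.0684
```

Request:
jog_arm(
  plan=[
    [[0, 0.06, 0], 0],
    [[0, 0.12, 0], 0],
    [[0, 0.18, 0], 0],
    [[0, 0.25, 0], 0],
    [[0, 0.25, 0], 0],
    [[0, 0.25, 0.05], 0],
    [[0, 0.25, 0.1], 0],
    [[0, 0.25, 0.15], 0],
    [[0, 0.25, 0.205], 0],
    [[0, 0.25, 0.205], 0],
  ],
  gripper=0.34,
)

```text
t: 24.82
position: [0.5065, 0.0874, 0.0485]
orientation: [-0.094, 0.996, -0.001, -0.003]
wrist_force: [-1.2, 0.9, -0.4]
width: 0.0282
```

Run:
```python
from h import *
im=snap("wrist","w20");o=bot.get_obs();print(o['width'],o['wrist_force'],pose()[0],pose()[2])
```

```text
0.028761800588768094 [-0.0962 -0.7015 -0.2823] [0.5076 0.0876 0.0503] 190.81437936801993
```

View pics/w20.png

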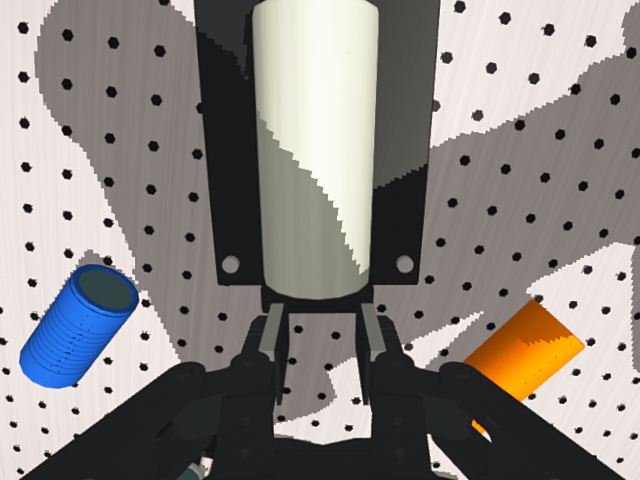

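Request:
jog_arm(
  plan=[
    [[-0.004, -0.02, 0], 0],
    [[-0.004, -0.04, 0], 0],
    [[-0.004, -0.06, 0], 0],
    [[-0.004, -0.08, 0], 0],
    [[-0.004, -0.11, 0], 0],
    [[-0.004, -0.14, 0], 0],
    [[-0.004, -0.17, 0], 0],
    [[-0.004, -0.2, 0], 0],
    [[-0.004, -0.23, 0], 0],
    [[-0.004, -0.25, 0], 0],
  ],
)

```text
t: 25.7
position: [0.5244, 0.0138, 0.0516]
orientation: [-0.094, 0.996, -0.0, 0.0]
wrist_force: [-1.3, 2.6, 1.9]
width: 0.028
```

Run:
```python
from h import *
im=snap("wrist","w21");o=bot.get_obs();print(o['width'],o['wrist_force'],pose()[0],pose()[2])
```

```text
0.027913268194190387 [ 1.2881 -1.1261  0.0764] [0.5243 0.013  0.0515] 190.77629669045177
```

View pics/w21.png

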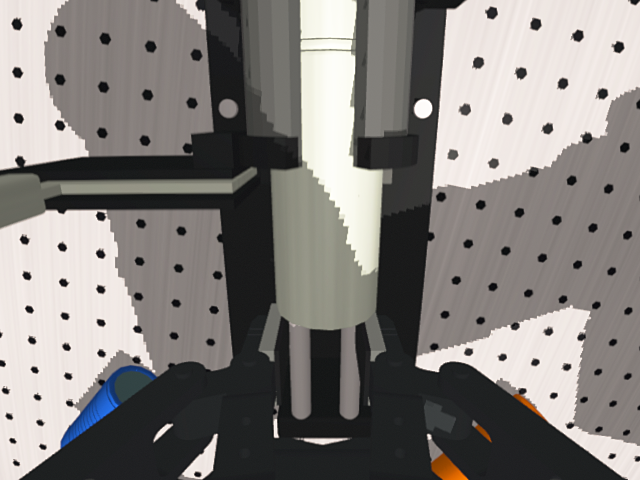

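Request:
jog_arm(
  plan=[
    [[0.002, -0.02, 0], 0],
    [[0.002, -0.04, 0], 0],
    [[0.002, -0.06, 0], 0],
    [[0.002, -0.08, 0], 0],
    [[0.002, -0.1, 0], 0],
    [[0.002, -0.12, 0], 0],
    [[0.002, -0.14, 0], 0],
    [[0.002, -0.16, 0], 0],
    [[0.002, -0.175, 0], 0],
    [[0.002, -0.175, 0], 0],
  ],
)

```text
t: 26.58
position: [0.533, -0.0346, 0.0514]
orientation: [-0.094, 0.996, 0.002, 0.0]
wrist_force: [-3.8, 14.0, 3.0]
width: 0.0287
```

Run:
```python
from h import *
im=snap("wrist","w22");o=bot.get_obs();print(o['width'],o['wrist_force'],pose()[0],pose()[2])
```

```text
0.02825845338380882 [-3.3494 11.6066  2.656 ] [ 0.5329 -0.0347  0.0514] 190.82029219576816
```

View pics/w22.png

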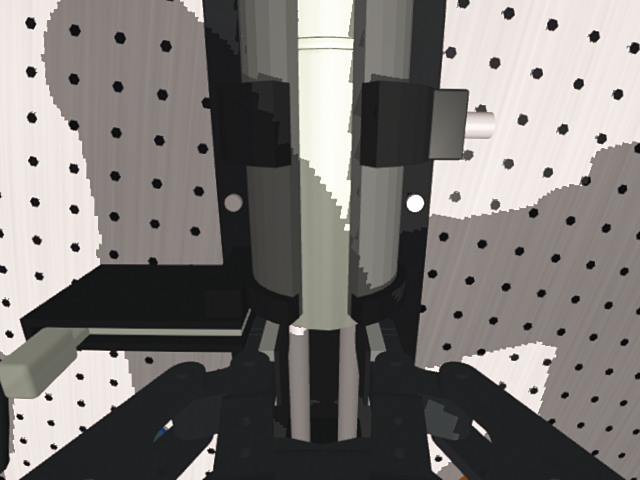

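Request:
jog_arm(
  plan=[
    [[0, 0.04, 0], 0],
    [[0, 0.04, 0], 0],
    [[0, 0.04, 0], 0],
    [[0, 0.04, 0], 0],
    [[0, 0.04, 0], 0],
    [[0, 0.02, 0], 0],
    [[0, 0, 0], 0],
    [[0, 0, 0], 0],
    [[0, 0.0, 0], 0],
    [[0, 0, 0], 0],
  ],
  gripper=0.6,
)

```text
t: 27.47
position: [0.5333, -0.0371, 0.0516]
orientation: [-0.094, 0.996, -0.0, -0.0]
wrist_force: [-0.6, 1.3, 0.0]
width: 0.0171
```

Run:
```python
from h import *
im=snap("wrist","w23");o=bot.get_obs();print(o['width'],o['wrist_force'],pose()[0],pose()[2])
a=im["frame"][200:440,200:440];cv2.imwrite("pics/w23z.png",cv2.resize(a,None,fx=2.5,fy=2.5,interpolation=cv2.INTER_CUBIC))
```

```text
0.017134652149383905 [ 0.6475 -0.6346 -0.1791] [ 0.5333 -0.0369  0.0515] 190.81240876464992
```

View pics/w23z.png

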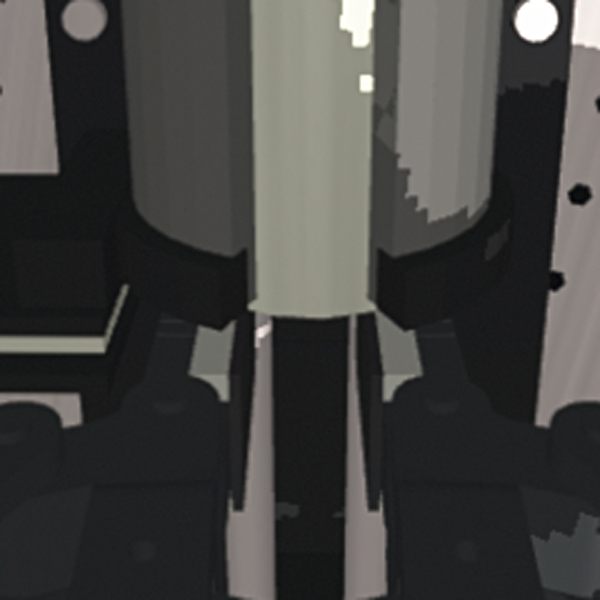

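Run:
```python
from h import *
go(.578,.281,.12,173.5)
```

```text
from [ 0.5333 -0.0369  0.0515] 190.81 shares [-0.3451  1.0131 -0.2283] turn 0.6043
```

Request:
jog_arm(
  plan=[
    [[0, 0.03, 0], 0],
    [[0, 0.06, -0.1], 0],
    [[-0.01, 0.15, -0.22], 0.05],
    [[-0.06, 0.27, -0.24], 0.15],
    [[-0.11, 0.39, -0.24], 0.25],
    [[-0.16, 0.51, -0.24], 0.35],
    [[-0.21, 0.63, -0.24], 0.45],
    [[-0.26, 0.75, -0.24], 0.55],
    [[-0.31, 0.88, -0.24], 0.605],
    [[-0.345, 1.0, -0.24], 0.605],
  ],
  gripper=-0.6,
)

```text
t: 28.35
position: [0.5784, 0.2802, 0.1234]
orientation: [0.057, 0.998, 0.0, 0.0]
wrist_force: [0.3, -0.2, -0.1]
width: 0.0682
```

Run:
```python
from h import *
vision.get_image("side");im=snap("wrist","w24");go(.578,.281,-.003,173.5);print(bot.get_obs()['width'])
tips("wrist",["cell_a"])
```

```text
from [0.5778 0.283  0.1221] 173.77 shares [-0.0017 -0.0066  0.4169] turn 0.0095
0.06828311398883556
wrist cell_a [([0.5795, 0.2765, 0.0369], 0.88), ([0.6444, 0.1504, 0.0209], 0.83), ([0.6599, 0.4238, 0.0236], 0.63)]
```

View pics/w24.png

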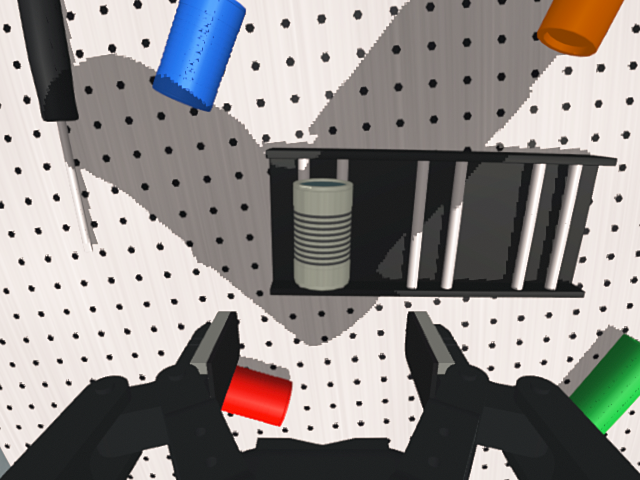

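Run:
```python
from h import *
im=vision.get_image("wrist");p,R,a=pose()
for r,z in [(181,.0596),(286,.0596),(188,.0396)]: print(R.T@(atz(im,322,r,z)-p))
print(p,a)
```

```text
[ 0.0018 -0.0439  0.0633]
[0.0018 0.026  0.0633]
[ 0.0018 -0.0363  0.0833]
[0.5779 0.2788 0.1229] 173.62378757183714
```

Request:
jog_arm(
  plan=[
    [[0.004, -0.024, 0.06], 0],
    [[0.004, -0.024, 0.16], 0],
    [[0.004, -0.024, 0.26], 0],
    [[0.004, -0.024, 0.34], 0],
    [[0.004, -0.024, 0.39], 0],
    [[0.004, -0.024, 0.418], 0],
    [[0.004, -0.024, 0.418], 0],
    [[0.004, -0.024, 0.418], 0],
    [[0.004, -0.024, 0.418], 0],
    [[0.004, -0.024, 0.418], 0],
  ],
)

```text
t: 29.38
position: [0.5776, 0.2708, -0.0001]
orientation: [0.057, 0.998, 0.001, 0.001]
wrist_force: [-0.3, -0.3, 0.5]
width: 0.0684
```

Request:
jog_arm(
  plan=[
    [[0, 0, 0], 0],
    [[0, 0, 0], 0],
    [[0, 0, 0], 0],
    [[0, 0, 0], 0],
    [[0, 0, 0], 0],
    [[0, 0, 0], 0],
    [[0, 0, 0], 0],
    [[0, 0, 0], 0],
    [[0, 0, 0], 0],
    [[0, 0, 0], 0],
  ],
  gripper=1,
)

```text
t: 30.22
position: [0.5768, 0.2707, -0.0007]
orientation: [0.057, 0.998, 0.0, 0.0]
wrist_force: [-2.8, 0.2, 5.7]
width: 0.0385
```

Run:
```python
from h import *
im=snap("wrist","w25");print(pose()[0],bot.get_obs()['wrist_force'])
```

```text
[ 0.5768  0.2706 -0.0007] [-2.4047 -0.7309  5.5404]
```

View pics/w25.png

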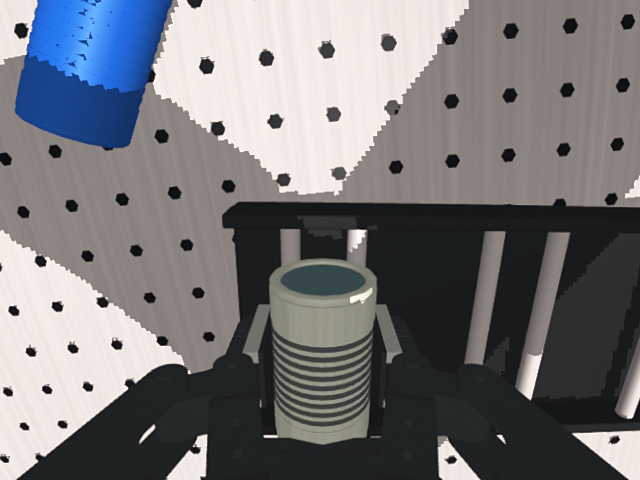

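Request:
jog_arm(
  plan=[
    [[0, 0, -0.04], 0],
    [[0, 0, -0.1], 0],
    [[0, 0, -0.18], 0],
    [[0, 0, -0.28], 0],
    [[0, 0, -0.38], 0],
    [[0, 0, -0.46], 0],
    [[0, -0.05, -0.52], 0],
    [[0.02, -0.1, -0.54], -0.1],
    [[0.04, -0.17, -0.54], -0.2],
    [[0.06, -0.25, -0.54], -0.3],
  ],
)

```text
t: 31.1
position: [0.5497, 0.1978, 0.1599]
orientation: [-0.02, 1.0, 0.0, -0.0]
wrist_force: [0.1, -0.9, -2.7]
width: 0.0382
```

Run:
```python
from h import *
im=snap("wrist","w26");vision.get_image("side");go(.5229,.0147,.056,190.8);print(bot.get_obs()['width'])
```

```text
from [0.5488 0.1952 0.1603] 182.06 shares [ 0.1075 -0.598   0.3482] turn -0.305
0.03814299742467766
```

View pics/w26.png

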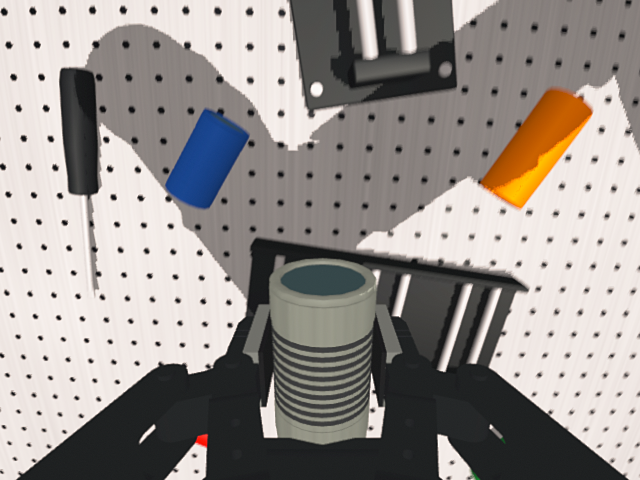

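Request:
jog_arm(
  plan=[
    [[0.02, -0.1, 0], -0.05],
    [[0.04, -0.2, 0], -0.1],
    [[0.06, -0.31, 0], -0.2],
    [[0.08, -0.42, 0.02], -0.29],
    [[0.1, -0.53, 0.08], -0.29],
    [[0.116, -0.605, 0.16], -0.29],
    [[0.116, -0.605, 0.24], -0.29],
    [[0.116, -0.605, 0.3], -0.29],
    [[0.116, -0.605, 0.32], -0.29],
    [[0.116, -0.605, 0.33], -0.29],
  ],
)

```text
t: 32.03
position: [0.5212, 0.0151, 0.0598]
orientation: [-0.09, 0.996, -0.0, -0.001]
wrist_force: [0.7, 0.3, -2.6]
width: 0.0383
```

Run:
```python
from h import *
vision.get_image("side");vision.get_image("side");im=snap("wrist","w27");go(.5229,.0147,.0425,190.8);print(bot.get_obs()['width'])
```

```text
from [0.523  0.0157 0.0621] 190.44 shares [ 0.001  -0.0032  0.0653] turn -0.0125
0.03867428523563864
```

View pics/w27.png

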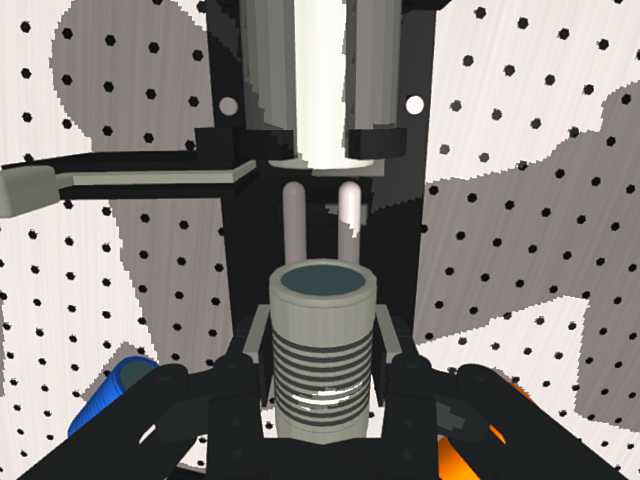

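Centred (rods at u≈294/349, cell 323); the spacer's end shows just proud of the mouth at row ~163. Lower.

Request:
jog_arm(
  plan=[
    [[0, 0, 0.01], -0.012],
    [[0, 0, 0.025], -0.012],
    [[0, 0, 0.04], -0.012],
    [[0, 0, 0.05], -0.012],
    [[0, 0, 0.055], -0.012],
    [[0, 0, 0.059], -0.012],
    [[0, 0, 0.059], -0.012],
    [[0, 0, 0.059], -0.012],
    [[0, 0, 0.059], -0.012],
    [[0, 0, 0.059], -0.012],
  ],
)

```text
t: 33.02
position: [0.5226, 0.0152, 0.0446]
orientation: [-0.094, 0.996, -0.0, 0.001]
wrist_force: [-2.6, 1.1, 5.2]
width: 0.038
```

Request:
jog_arm(
  plan=[
    [[0, 0, 0], 0],
    [[0, 0, 0], 0],
    [[0, 0, 0], 0],
    [[0, 0, 0], 0],
    [[0, 0, 0], 0],
    [[0, 0, 0], 0],
    [[0, 0, 0], 0],
    [[0, 0, -0.07], 0],
    [[0, 0, -0.15], 0],
    [[0, 0, -0.23], 0],
  ],
  gripper=-0.6,
)

```text
t: 33.85
position: [0.5216, 0.015, 0.113]
orientation: [-0.094, 0.996, -0.0, -0.001]
wrist_force: [1.1, -0.2, -0.1]
width: 0.0684
```

Request:
jog_arm(
  plan=[
    [[0, 0.06, 0], 0],
    [[0, 0.12, 0], 0],
    [[0, 0.18, 0], 0],
    [[0, 0.23, 0], 0],
    [[0, 0.23, 0], 0],
    [[0, 0.23, 0.05], 0],
    [[0, 0.23, 0.1], 0],
    [[0, 0.23, 0.15], 0],
    [[0, 0.23, 0.205], 0],
    [[0, 0.23, 0.205], 0],
  ],
  gripper=0.6,
)

```text
t: 34.68
position: [0.5069, 0.0818, 0.0479]
orientation: [-0.093, 0.996, -0.001, -0.003]
wrist_force: [-1.1, -0.9, -0.5]
width: 0.0171
```

Run:
```python
from h import *
im=snap("wrist","w28");o=bot.get_obs();print(o['width'],o['wrist_force'],pose()[0],pose()[2])
```

```text
0.017060692316864995 [ 0.1832 -0.6295 -0.2141] [0.508  0.082  0.0497] 190.720551266416
```

View pics/w28.png

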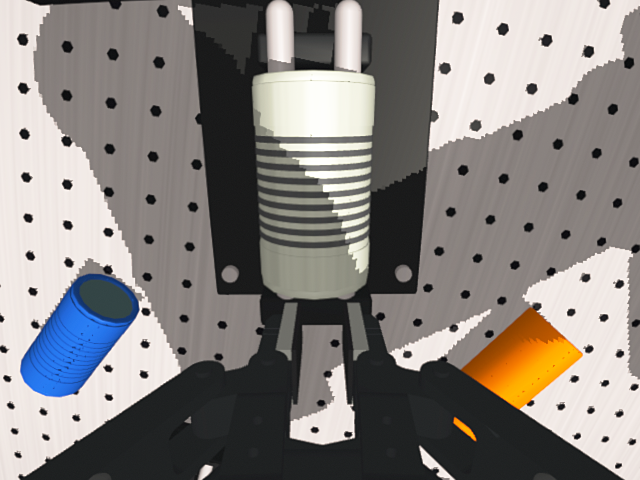

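Request:
jog_arm(
  plan=[
    [[-0.004, -0.02, 0], 0],
    [[-0.004, -0.04, 0], 0],
    [[-0.004, -0.06, 0], 0],
    [[-0.004, -0.08, 0], 0],
    [[-0.004, -0.11, 0], 0],
    [[-0.004, -0.14, 0], 0],
    [[-0.004, -0.17, 0], 0],
    [[-0.004, -0.2, 0], 0],
    [[-0.004, -0.23, 0], 0],
    [[-0.004, -0.25, 0], 0],
  ],
)

```text
t: 35.57
position: [0.5248, 0.0088, 0.0512]
orientation: [-0.093, 0.996, 0.0, 0.0]
wrist_force: [-0.3, 5.8, 3.8]
width: 0.0172
```

Request:
jog_arm(
  plan=[
    [[0.002, -0.02, 0], 0],
    [[0.002, -0.04, 0], 0],
    [[0.002, -0.06, 0], 0],
    [[0.002, -0.08, 0], 0],
    [[0.002, -0.1, 0], 0],
    [[0.002, -0.115, 0], 0],
    [[0.002, -0.13, 0], 0],
    [[0.002, -0.14, 0], 0],
    [[0.002, -0.145, 0], 0],
    [[0.002, -0.145, 0], 0],
  ],
)

```text
t: 36.4
position: [0.5318, -0.0339, 0.0509]
orientation: [-0.093, 0.996, -0.0, -0.0]
wrist_force: [0.6, 1.9, 1.3]
width: 0.0171
```

Run:
```python
from h import *
im=snap("wrist","w29");o=bot.get_obs();print(o['width'],o['wrist_force'],pose()[0],pose()[2])
```

```text
0.0169949492551195 [-0.2907  0.0483  0.5323] [ 0.5313 -0.034   0.0506] 190.72420786895952
```

View pics/w29.png

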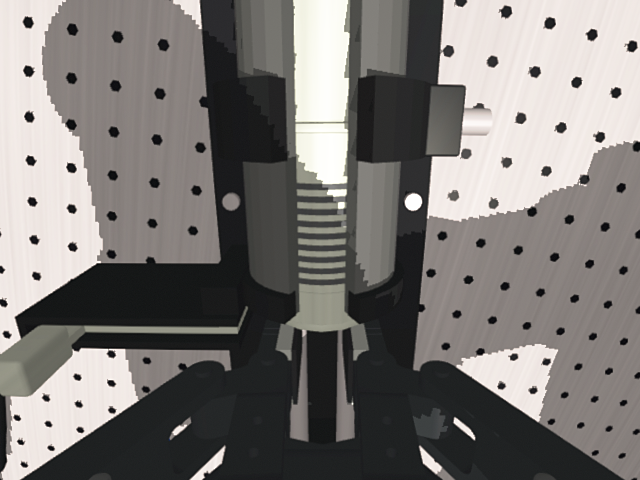

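Request:
jog_arm(
  plan=[
    [[0, -0.005, 0], 0],
    [[0, -0.01, 0], 0],
    [[0, -0.015, 0], 0],
    [[0, -0.02, 0], 0],
    [[0, -0.025, 0], 0],
    [[0, -0.028, 0], 0],
    [[0, -0.03, 0], 0],
    [[0, -0.03, 0], 0],
    [[0, -0.03, 0], 0],
    [[0, -0.03, 0], 0],
  ],
)

```text
t: 37.28
position: [0.5328, -0.0409, 0.0506]
orientation: [-0.093, 0.996, 0.001, -0.001]
wrist_force: [-3.0, 9.3, 2.8]
width: 0.0171
```

Run:
```python
from h import *
im=snap("wrist","w30");o=bot.get_obs();print(o['width'],o['wrist_force'],pose()[0],pose()[2])
a=im["frame"][200:440,200:440];cv2.imwrite("pics/w30z.png",cv2.resize(a,None,fx=2.5,fy=2.5,interpolation=cv2.INTER_CUBIC))
```

```text
0.017272815423188377 [-3.2008  8.8161  2.5374] [ 0.5328 -0.0409  0.0506] 190.7248744271273
```

View pics/w30z.png

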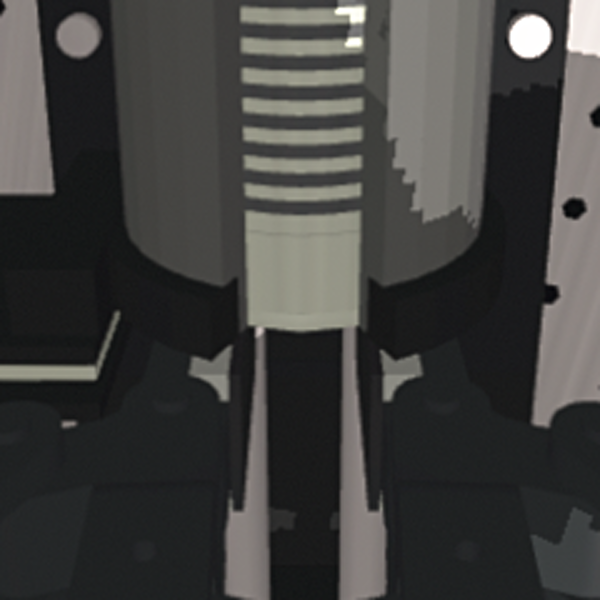

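Request:
jog_arm(
  plan=[
    [[0, 0.03, 0], 0],
    [[0, 0.06, 0], 0],
    [[0, 0.1, 0], 0],
    [[0, 0.15, 0], 0],
    [[0, 0.17, 0], 0],
    [[0, 0.17, 0], 0],
    [[0, 0.17, 0], 0],
    [[0, 0.17, 0], 0],
    [[0, 0.17, 0], 0],
    [[0, 0.17, 0], 0],
  ],
)

```text
t: 38.17
position: [0.5241, 0.0075, 0.0509]
orientation: [-0.093, 0.996, -0.0, -0.0]
wrist_force: [0.2, -0.2, -0.7]
width: 0.0173
```

Run:
```python
from h import *
im=snap("wrist","w31");o=bot.get_obs();print(o['width'],o['wrist_force'],pose()[0],pose()[2])
a=im["frame"][100:260,200:420];cv2.imwrite("pics/w31z.png",cv2.resize(a,None,fx=3.5,fy=3.5,interpolation=cv2.INTER_CUBIC))
s=snap("side","s31");a=s["frame"][110:290,260:400];cv2.imwrite("pics/s31z.png",cv2.resize(a,None,fx=3.3,fy=3.3,interpolation=cv2.INTER_CUBIC))
```

```text
0.017133453773587354 [-0.6556 -0.1011 -0.283 ] [0.5241 0.0075 0.051 ] 190.7066258086383
```

View pics/w31z.png

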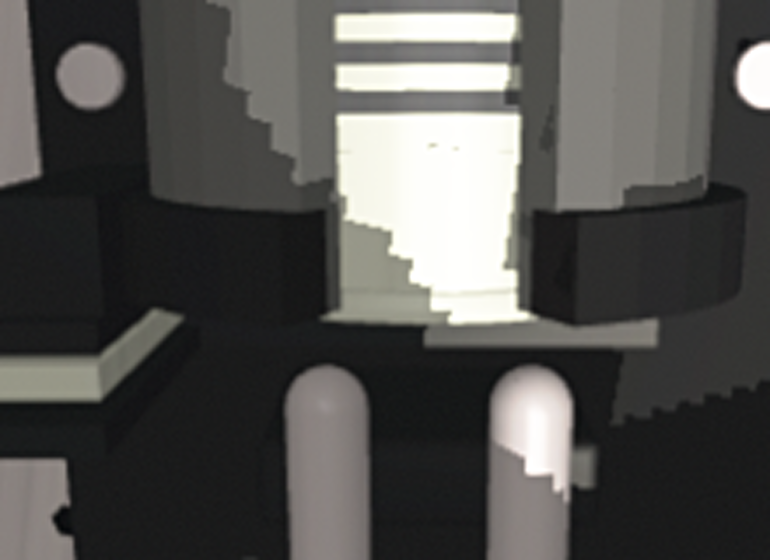

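View pics/s31z.png

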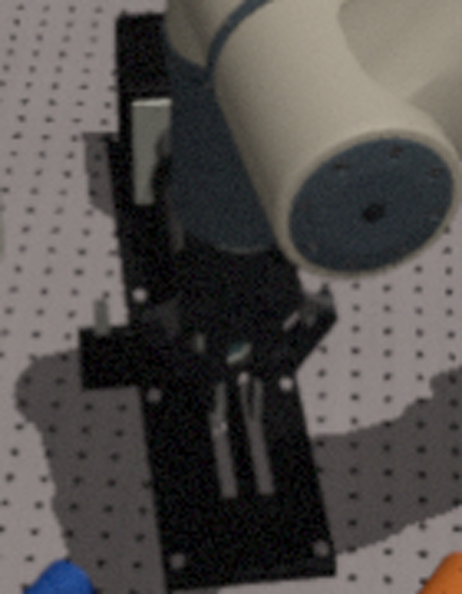

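Run:
```python
from h import *
im=vision.get_image("wrist");p,R,a=pose()
b=np.radians(-79.2);ax=np.array([np.cos(b),np.sin(b)])
def S(zx,zy,z):
    X=atz(im,200+zx/3.5,100+zy/3.5,z);return (X[:2]-np.array([.5355,-.0557]))@ax
print("ring outer corner R",S(578,325,.1155),"L outer",S(325,205,.1155),S(325,322,.1155))
print("cell rim top",S(430,324,.1050),S(430,324,.1056))
print("ring inner",S(325,310,.1048),S(540,315,.1048))
print("rods tip", S(328,365,.0684),S(532,365,.0684))
print("groove last",S(430,105,.105),"per-mm band")
```

```text
ring outer corner R -0.0033750161740254132 L outer 0.006031705329066267 -0.003084916633940068
cell rim top -0.00515849235169724 -0.005050742209041348
ring inner -0.003932657274874817 -0.004422278354538908
rods tip -0.016496151493777627 -0.016562188252873443
groove last 0.013249016305210432 per-mm band
```

Request:
jog_arm(
  plan=[
    [[0, -0.05, 0], 0],
    [[0, -0.1, 0], 0],
    [[0, -0.14, 0], 0],
    [[0, -0.155, 0], 0],
    [[0, -0.165, 0], 0],
    [[0, -0.172, 0], 0],
    [[0, -0.178, 0], 0],
    [[0, -0.184, 0], 0],
    [[0, -0.188, 0], 0],
    [[0, -0.188, 0], 0],
  ],
)

```text
t: 39.15
position: [0.5333, -0.0407, 0.0508]
orientation: [-0.093, 0.996, 0.005, -0.0]
wrist_force: [-8.5, 25.1, 7.5]
width: 0.0168
```

Request:
jog_arm(
  plan=[
    [[0, 0, 0], 0],
    [[0, 0.02, 0], 0],
    [[0, 0.06, 0], 0],
    [[0, 0.1, 0], 0],
    [[0, 0.14, 0], 0],
    [[0, 0.19, 0], 0],
    [[0, 0.19, 0], 0],
    [[0, 0.19, 0], 0],
    [[0, 0.19, 0], 0],
    [[0, 0.19, 0], 0],
  ],
)

```text
t: 39.98
position: [0.524, 0.0082, 0.0509]
orientation: [-0.093, 0.996, -0.0, -0.0]
wrist_force: [-0.4, 0.0, -0.0]
width: 0.017
```

Run:
```python
from h import *
im=snap("wrist","w32");p,R,a=pose();print(p,a)
a=im["frame"][100:260,200:420];cv2.imwrite("pics/w32z.png",cv2.resize(a,None,fx=3.5,fy=3.5,interpolation=cv2.INTER_CUBIC))
```

```text
[0.524  0.0081 0.0509] 190.709597498849
```

View pics/w32z.png

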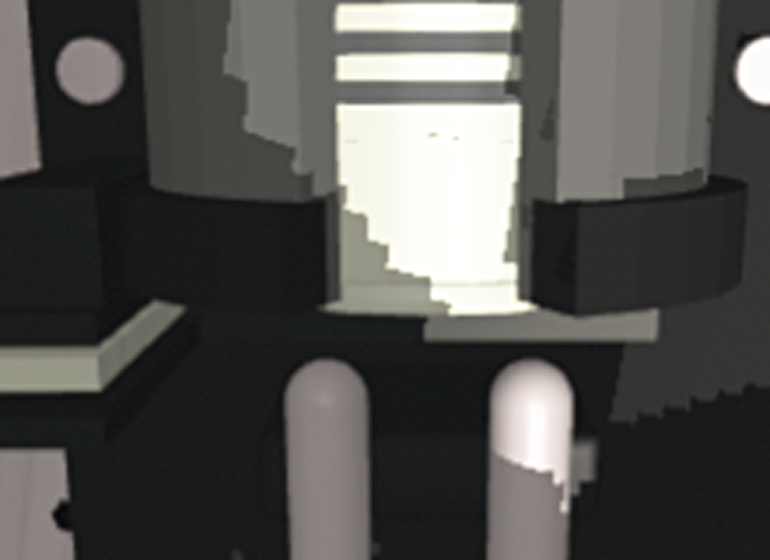

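Run:
```python
from h import *
go(.6585,-.0231,.15,190.7)
```

```text
from [0.524  0.0081 0.0509] 190.71 shares [-0.4212 -0.1856 -0.3302] turn 0.0003
```

Request:
jog_arm(
  plan=[
    [[0, 0, -0.1], 0],
    [[0, 0, -0.22], 0],
    [[0, 0, -0.33], 0],
    [[-0.08, -0.04, -0.36], 0],
    [[-0.18, -0.09, -0.36], 0],
    [[-0.28, -0.13, -0.36], 0],
    [[-0.37, -0.17, -0.36], 0],
    [[-0.42, -0.186, -0.36], 0],
    [[-0.42, -0.186, -0.36], 0],
    [[-0.42, -0.186, -0.36], 0],
  ],
  gripper=1,
)

```text
t: 40.87
position: [0.6584, -0.0236, 0.1577]
orientation: [-0.093, 0.996, -0.0, -0.001]
wrist_force: [1.4, 1.0, -0.2]
width: 0.0
```

Run:
```python
from h import *
vision.get_image("side");im=snap("wrist","w33");print(pose()[0],pose()[2]);go(.6585,-.0231,.09,190.7)
m=np.array([.5349,-.0527]);b=np.radians(-79.2);ax=np.array([np.cos(b),np.sin(b)]);la=np.array([-ax[1],ax[0]])
for z in (.115,.137): print(proj(im,np.array([*(m-.006*ax+.092*la),z])))
tips("wrist",["slide_tab"])
```

```text
[ 0.6577 -0.0231  0.1589] 190.71490096498164
from [ 0.6577 -0.0231  0.1589] 190.71 shares [-0.0026 -0.0004  0.2297] turn 0.0005
[377.3058 261.7192]
[382.9743 275.9388]
wrist slide_tab [([0.621, -0.0308, 0.1251], 0.65)]
```

View pics/w33.png

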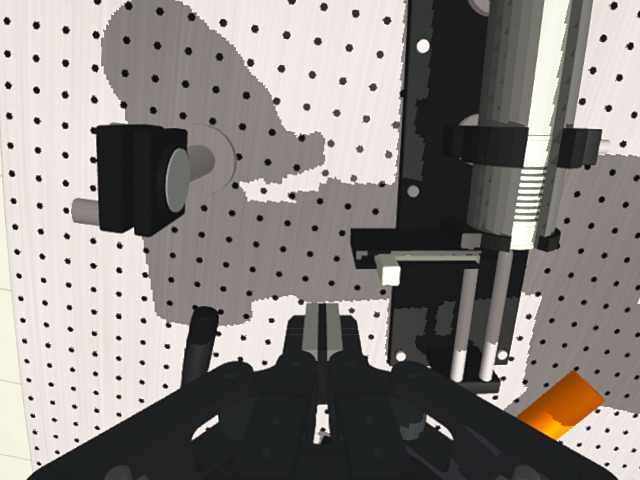

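Request:
jog_arm(
  plan=[
    [[0, -0.007, 0.06], 0],
    [[0, -0.007, 0.12], 0],
    [[0, -0.007, 0.18], 0],
    [[0, -0.007, 0.226], 0],
    [[0, -0.007, 0.226], 0],
    [[0, -0.007, 0.226], 0],
    [[0, -0.007, 0.226], 0],
    [[0, -0.007, 0.226], 0],
    [[0, -0.007, 0.226], 0],
    [[0, -0.007, 0.226], 0],
  ],
)

```text
t: 41.85
position: [0.659, -0.0248, 0.0921]
orientation: [-0.094, 0.996, 0.0, 0.001]
wrist_force: [0.5, 0.7, -0.3]
width: -0.0
```

Run:
```python
from h import *
im=snap("wrist","w34");print(pose()[0],bot.get_obs()["wrist_force"])
s=snap("side","s34");a=s["frame"][160:280,240:400];cv2.imwrite("pics/s34z.png",cv2.resize(a,None,fx=5,fy=5,interpolation=cv2.INTER_CUBIC))
```

```text
[ 0.6588 -0.0248  0.0918] [ 0.1678  0.7132 -0.3078]
```

View pics/w34.png

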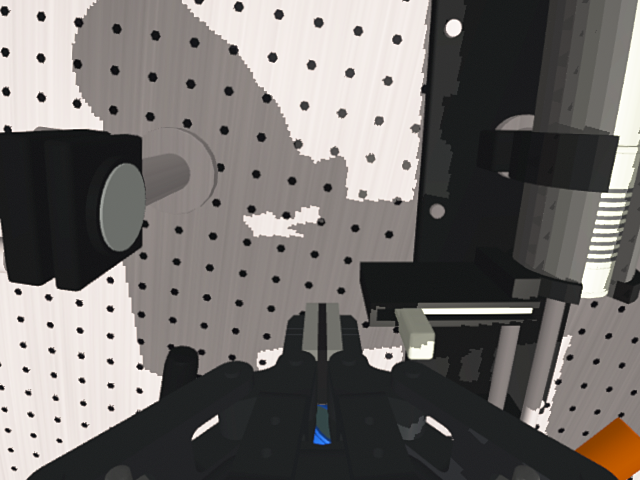

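View pics/s34z.png

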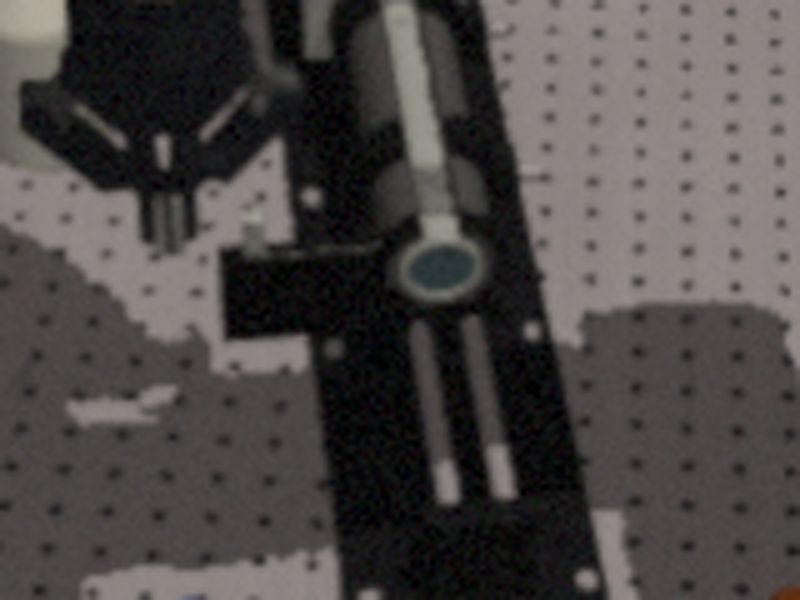

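Request:
jog_arm(
  plan=[
    [[0.02, 0, 0], 0],
    [[0.04, 0, 0], 0],
    [[0.06, 0, 0], 0],
    [[0.08, 0, 0], 0],
    [[0.1, 0, 0], 0],
    [[0.12, 0, 0], 0],
    [[0.14, 0, 0], 0],
    [[0.16, 0, 0], 0],
    [[0.18, 0, 0], 0],
    [[0.2, 0, 0], 0],
  ],
)

```text
t: 42.78
position: [0.5991, -0.0362, 0.0913]
orientation: [-0.094, 0.996, -0.0, 0.0]
wrist_force: [3.0, 0.5, -0.3]
width: 0.0001
```

Request:
jog_arm(
  plan=[
    [[0.01, 0, 0], 0],
    [[0.02, 0, 0], 0],
    [[0.028, 0, 0], 0],
    [[0.034, 0, 0], 0],
    [[0.04, 0, 0], 0],
    [[0.045, 0, 0], 0],
    [[0.05, 0, 0], 0],
    [[0.05, 0, 0], 0],
    [[0.05, 0, 0], 0],
    [[0.05, 0, 0], 0],
  ],
)

```text
t: 43.62
position: [0.5881, -0.0382, 0.0917]
orientation: [-0.094, 0.996, 0.0, 0.003]
wrist_force: [10.1, 1.3, -5.2]
width: -0.0005
```

Run:
```python
from h import *
im=snap("wrist","w35");print(pose()[0],bot.get_obs()["wrist_force"])
s=snap("side","s35");a=s["frame"][160:280,240:400];cv2.imwrite("pics/s35z.png",cv2.resize(a,None,fx=5,fy=5,interpolation=cv2.INTER_CUBIC))
```

```text
[ 0.5881 -0.0382  0.0917] [10.0646  0.6755 -3.8884]
```

View pics/w35.png

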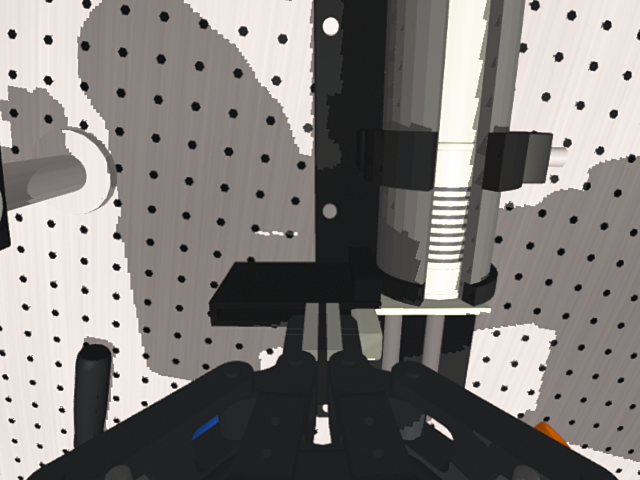

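View pics/s35z.png

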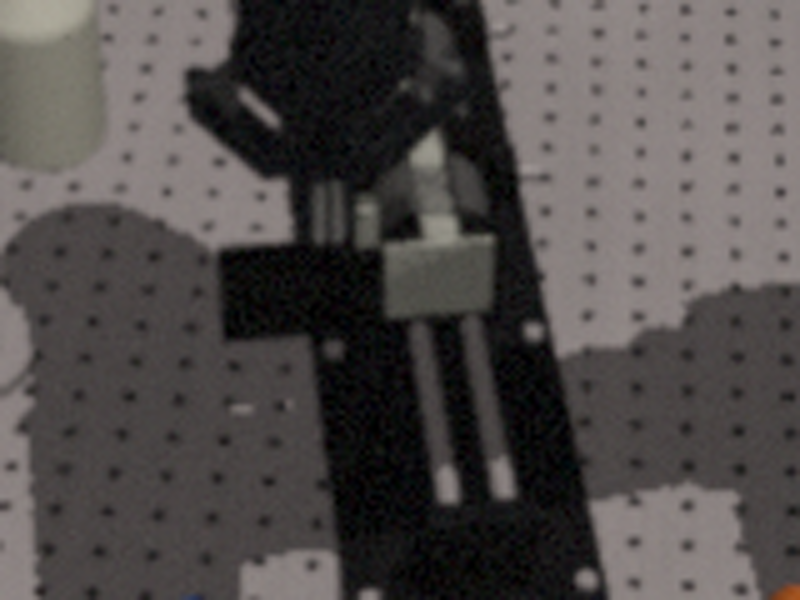

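Request:
jog_arm(
  plan=[
    [[0.004, 0, 0], 0],
    [[0.008, 0, 0], 0],
    [[0.01, 0, 0], 0],
    [[0.01, 0, 0], 0],
    [[0.01, 0, 0], 0],
    [[0.01, 0, 0], 0],
    [[0.01, 0, 0], 0],
    [[0.01, 0, 0], 0],
    [[0.01, 0, 0], 0],
    [[0.01, 0, 0], 0],
  ],
)

```text
t: 44.55
position: [0.5879, -0.0382, 0.0921]
orientation: [-0.094, 0.996, 0.0, 0.006]
wrist_force: [17.0, 1.9, -9.5]
width: -0.0001
```

Request:
jog_arm(
  plan=[
    [[0, 0, 0], 0],
    [[-0.03, 0, 0], 0],
    [[-0.07, 0, 0], 0],
    [[-0.12, 0, -0.03], 0],
    [[-0.12, 0, -0.1], 0],
    [[-0.12, 0.05, -0.2], 0],
    [[-0.08, 0.12, -0.3], 0],
    [[0, 0.2, -0.35], 0],
    [[0.08, 0.27, -0.35], 0],
    [[0.16, 0.33, -0.35], 0],
  ],
)

```text
t: 45.38
position: [0.515, 0.0496, 0.1969]
orientation: [-0.094, 0.996, 0.0, 0.0]
wrist_force: [-0.7, 0.1, -0.5]
width: -0.0002
```

Run:
```python
from h import *
vision.get_image("side");im=snap("wrist","w36");print(pose()[0],bot.get_obs()["t"])
s=snap("side","s36");a=s["frame"][160:280,240:400];cv2.imwrite("pics/s36z.png",cv2.resize(a,None,fx=5,fy=5,interpolation=cv2.INTER_CUBIC))
snap("scene","c36");tips("side",["slide_tab"]);tips("wrist",["slide_tab","barrel_mouth"]);tips("scene",["slide_tab","mirror_mount","driver","bottle"])
m=np.array([.5349,-.0527]);b=np.radians(-79.2);ax=np.array([np.cos(b),np.sin(b)]);la=np.array([-ax[1],ax[0]]);print("shut tab",m-.006*ax+.036*la)
```

```text
[0.5127 0.0499 0.197 ] 45.4833
side slide_tab [([0.5705, -0.0415, 0.1243], 0.7), ([0.5555, -0.1641, 0.0798], 0.52)]
wrist slide_tab [([0.5689, -0.0374, 0.1239], 0.62)]
wrist barrel_mouth [([0.5342, -0.0516, 0.0903], 0.67)]
scene slide_tab [([0.5738, -0.04, 0.1239], 0.44)]
scene mirror_mount [([0.7691, -0.0525, 0.0023], 0.55)]
scene driver [([0.7578, 0.1791, 0.0038], 0.86), ([0.5429, -0.0902, 0.0886], 0.62)]
scene bottle [([0.7587, -0.2312, 0.0029], 0.96)]
shut tab [ 0.5691 -0.0401]
```

View pics/w36.png

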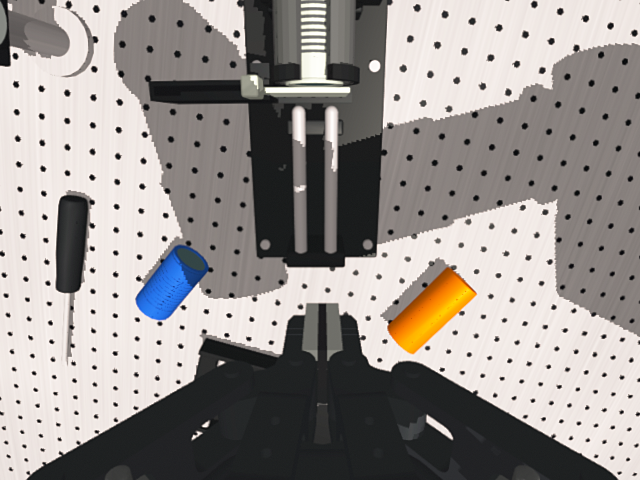

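View pics/s36.png

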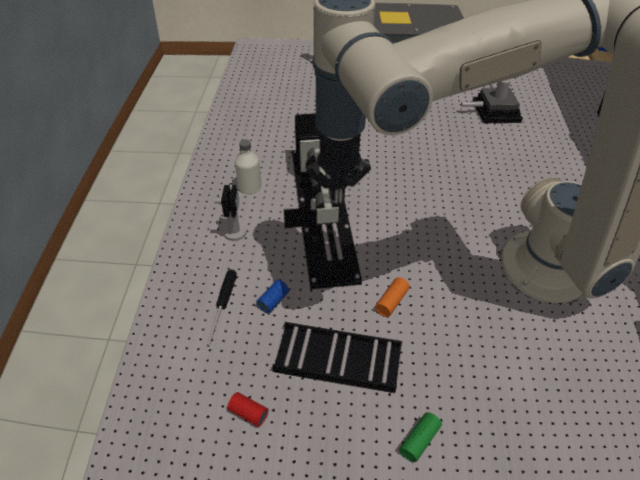

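View pics/s36z.png

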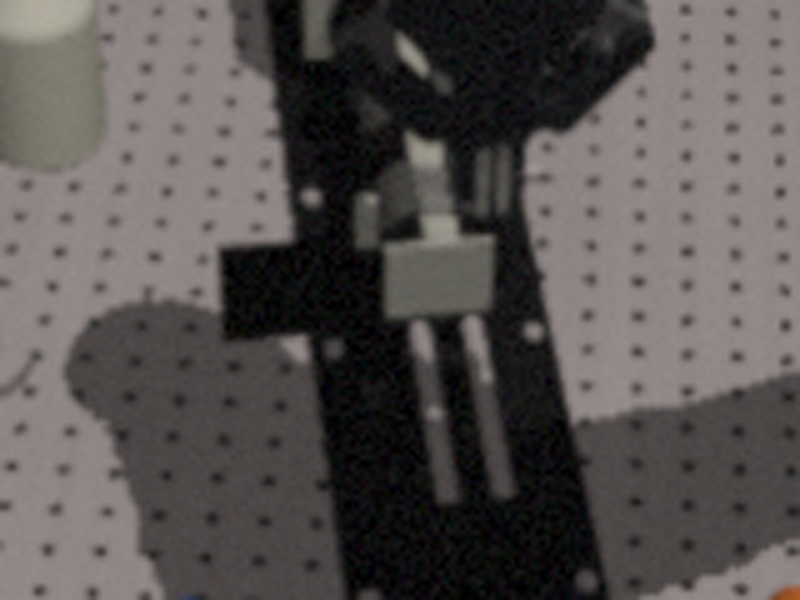

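Run:
```python
from plant import bot
print(bot.sign_off())
```

```text
the job is handed in; nothing more can be done
None
```

The barrel is loaded and the dust slide is shut; I handed the job in at about 45.5 s of the 72 s allowed. The order was lens cell, spacer tube, then the other lens cell. Each was laid on the rods and pushed in from behind.

**Last checks**
- **Stack home:** the last cell stayed at the same place when I raised the push from about 9 N to 25 N. Its rim measured roughly 2 mm out of the mouth, against 1.5 mm nominal, which is within picture accuracy.
- **Slide shut:** the slide met its end stop and did not move further between 10 N and 17 N. The tab was found at about (0.571, -0.040), against (0.569, -0.040) expected when shut. The last pictures show the blade covering the mouth.
- **Surroundings:** the rack is empty and the look-alikes lie where they were. The mirror mount, driver and bottle were found within about 3 mm of their first positions.

**What went wrong or disagreed**
- **First grasp:** the first two tries on the first cell did not hold. The fingertips sit about 30 mm above the reported TCP, so I grasped that much lower; no part fell.
- **Touched the housing:** while pushing the spacer, the fingers pressed on something, most likely the slide housing, with about 14 N. I narrowed the fingers and the next push was free.
- **Mouth position:** the first network reading was about 3 mm off along the bore compared with the close wrist views. I used the wrist views.

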